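Nest the seal cups in their clip holder

ROBOT

A 6-joint arm with a two-finger parallel gripper is mounted at the origin on the work surface. World frame = base frame: x ahead of the robot, y to its left, z up, the work surface at z = 0. Lengths are in m, angles in rad, forces in N, time in s.
With the tool pointing down it reaches from about 0.35 to 0.975 m from the base axis. Payload 4.9 kg.
Tool frame: the origin (TCP) lies midway between the tips of the shut fingers; the grasp point (between the pads) lies 19 mm behind it (manip.pinch_z is the x of the grasp point in the tool frame, in m); x points along the fingers, y is the direction in which the jaws open and shut, and the axes are right-handed (so a half turn about x gives the same grasp; the last joint's range is limited). The gripper opens to 85 mm and grips with 20 to 120 N. Pads are 22 mm wide; open, the fingers measure 114 mm over their backs; the gripper's body (76 mm by 85 mm) begins 54 mm behind the grasp point. The pads swing forward as they close: fully open they stand 13 mm farther back than shut.
Start: joints at [1.053, 0.053, 1.613, -0, 1.476, -0.119], TCP at [0.243, 0.576, 0.231] pointing down, gripper open.
Joint ranges: [-3.01, 3.01], [-1.01, 2.22], [0.06, 2.58], [-1.02, 4.17], [0.09, 2.62], [-3.14, 3.14]. Speed limits (rad/s): [2.57, 2.57, 3.14, 3.14, 3.14, 3.14].

INTERFACE

Orientations are given as a unit quaternion [w, x, y, z].
In Python, from plant import sensors, cams, workorder, manip gives the robot as it stands.
- The arm moves only by the tool drive_tool, never from a script. Its argument "series" is a list of rows, each an object of numbers: "x", "y", "z": the shift along the tool's x, y, z in units of 25 mm (1.0 is 25 mm); "ax", "ay", "az": the turn, a rotation vector about the tool's x, y, z in units of 5 degrees (1.0 is 5 degrees). A call has 1 to 5 rows; each row is the pose to reach, as a shift and turn from the pose commanded when the call began, along the tool's axes at that moment; what a row does not reach only later rows make up. A row lasts 1/12 s, in which the tool goes at most 41.7 mm and 7.16 degrees, less where a joint would pass 70% of its speed; a pose out of reach is approached as far as the arm can. A call with a gripper value outside its range is refused whole. "hand" is the opening, from 0 (shut) to 1 (fully open), set as the call begins (left out, the last holds). The fingers move at their own pace and stop on an object; the grip force is fixed at half the most. Time passes only in rows, so rows that repeat a pose let the fingers close. It gives the time, the measured TCP pose, the force and the opening at its end, in the units of the state.
- sensors.state(): the state, without advancing time (a new reading comes with each control period).
- cams.grab_frame(name): name is "side" or "top" or "wrist"; returns a dict with "img" (480x640x3 uint8, blue, green, red), "camera_matrix" (3x3 intrinsics, pixels), "cam_to_world" (4x4, takes a point from camera to world coordinates). Camera axes: x right, y down, z forward; pixel columns grow to the right and rows downward; lengths in m; the calibration is good to about 2 mm. A picture is of the moment at which its call begins. There is no depth.
- workorder.job_done(): hands the job in, once; it reports no verdict.
The state is a dict: "time": time; "joint_pos": joint angles; "joint_vel": joint speeds; "joint_efforts": joint torques, N m; "tool_pos": TCP position; "tool_rot": TCP orientation; "contact_force": force on the tool from outside, world axes, zero at the start; "ft_torque": the same for the moment, N m; "gripper_width": opening from 0.0 (shut) to 1.0 (fully open).
Only numpy, scipy, OpenCV 4.12 (cv2) and the standard library are available. Lean on these libraries where they do the work, as an engineer would, in place of code of your own. Each camera call takes 0.05 s, during which the arm holds its last target.

TASK

Put the loose seal cups away in the bolted holder on the shelf: nest the wide cup in the holder's cup, wherever on its slide that is clamped, and press it fully home so that both spring clips snap over its rim, and have the tall narrow cup standing fully home inside the wide one. Work gently (no ramming or dropping the cups in), and leave the insulator, the valve and the calibration box where they stand.

Things in the scene. Friction and masses are not known exactly. Their poses are not given: they have to be found in the camera images.
- holder: Dark steel plate of the holder, 128 (x) by 104 (y) by 3 mm, screwed to the white shelf board (top 40 mm above the work surface). Origin: its underside centre, z up. On it a flat steel slide carries an open tapered steel cup and two clips (at the cup's +y and -y, out to 49 mm from its axis). The slide is clamped fast anywhere from -18 to +18 mm along the plate's x; where is not reported: look or feel.
- seat_mid (a point): Point on the plate's axis, 10 mm above the holder's origin, same axes: centre of the holder cup's inner floor if the slide stood at mid travel (y and z are right always). Holder cup: rim 48 mm above this, 69 mm outside, 63 mm inside; 51 mm inside at the floor. The wide cup's origin is on that floor when home, its rim 60 mm above this point, just under the clip noses.
- clip_a (a joint): Spring clip at the holder cup's +y: outward lean in rad, 0 at rest, about 0.04 while the wide cup's rim passes, 0 again once snapped over it. 14 mm wide upright leaf; its nose is a bar of 4 mm radius along x, 33 mm from the cup's axis and 74.5 mm above the holder's origin (top 78.5 mm). Pushes inward with 2.2 N at rest, 0.45 N more per mm.
- clip_b (a joint): The same spring clip, mirrored, at the cup's -y side. Both move with the slide; +x and -x of the cup are free for fingers. The two noses' inner faces stand 58 mm apart at rest.
- wide_cup: Wide loose cup: open, tapered, round, bare steel, 60 mm tall, mouth up. Origin: centre of its underside, z along its axis. Outside diameter 44 mm at the bottom, 56 mm at 50 mm height, flaring to a rim band of 62 mm from 54 to 60 mm height; wall 3 mm; 0.13 to 0.21 kg.
- wide_cup_seat (a point): Centre of the wide cup's inner floor, 4 mm above its origin; the tall cup's origin comes here. Let go in the holder, the wide cup slides in by its own weight until it hangs on the two clips, its rim about 15 mm too high; a straight push of roughly 6 to 15 N on both sides of the rim snaps it past the clips onto the floor.
- tall_cup: Tall narrow loose cup of the same make, 73 mm tall, mouth up. Origin: centre of its underside, z along its axis. Outside diameter 33 mm at the bottom, 48 mm at 64 mm height, rim band of 53 mm from 67 to 73 mm height; wall 3 mm; 0.11 to 0.18 kg. Goes into the wide cup freely, about 3 mm play all round; home, its rim is 17 mm above the wide cup's rim.
- insulator: White porcelain insulator, ribbed, 60 mm in diameter, 75 mm tall, standing; origin at the centre of its underside. Leave alone.
- valve: Brass pressure valve, about 40 by 60 mm, 72 mm tall, standing; origin at the centre of its underside. Leave alone.
- cal_box: Yellow plastic calibration box, 75 by 130 mm, 55 mm tall; origin at the centre of its underside. Leave alone.
Things that resemble listed ones, but are neither listed nor needed, are in the scene too. What is shaped like the tall_cup but blue or red is not meant.

How it is judged:
At the end, for the whole second after the job is handed in: The wide cup stands on the holder cup's floor and the tall cup on the wide cup's floor, each within 2.5 mm of home in height, 5 mm of centre (the wide cup 24 mm along the holder's slide) and 0.06 rad of upright; both clips are back over the wide rim (lean under 0.025 rad); the cups are at rest (x of wide_cup in the frame of seat_mid between -0.024 and 0.024 m and y of wide_cup in the frame of seat_mid between -0.005 and 0.005 m and z of wide_cup in the frame of seat_mid between -0.0025 and 0.0025 m and angle between each of wide_cup, tall_cup's own z axis and vertical below 0.06 rad and horizontal distance between tall_cup and wide_cup_seat below 0.005 m and z of tall_cup in the frame of wide_cup_seat between -0.0025 and 0.0025 m and linear speed of each of wide_cup, tall_cup below 0.02 m/s and value of joint each of clip_a, clip_b below 0.025 rad); the robot touches nothing.
It fails at once if a cup is rammed in: over 60 N between the wide cup and the holder, or between the two cups (contact force between wide_cup and holder above 60 N or contact force between tall_cup and wide_cup above 60 N).
It fails at once if a cup is dropped in: it falls faster than 0.65 m/s (from over 2 cm) inside the cup it goes into ((horizontal distance between wide_cup and seat_mid below 0.03 m and z of wide_cup in the frame of seat_mid below 0.05 m and linear speed of wide_cup above 0.65 m/s) or (horizontal distance between tall_cup and wide_cup_seat below 0.03 m and z of tall_cup in the frame of wide_cup_seat below 0.05 m and linear speed of tall_cup above 0.65 m/s)).
It fails at once if the insulator is shifted by more than 30 mm or tipped (distance of insulator from where it was at the start of the episode above 0.03 m or angle between insulator's own z axis and vertical above 0.3 rad).
It fails at once if the valve is shifted by more than 30 mm or tipped (distance of valve from where it was at the start of the episode above 0.03 m or angle between valve's own z axis and vertical above 0.3 rad).
It fails at once if the cal_box is shifted by more than 30 mm or tipped (distance of cal_box from where it was at the start of the episode above 0.03 m or angle between cal_box's own z axis and vertical above 0.3 rad).
It also fails if it takes over 72 s, if anything falls off the work surface, if the arm or the gripper's body presses on something with over 40 N, if the wrist force passes 120 N, or if a joint passes its speed limit or range.

## Working session

There is one attempt and no reset: what is moved stays moved. The work goes in short steps, Python scripts to look and compute and a tool call to move; the robot and the scene stay as the last step left them, time stands still between calls to the robot, and variables do not carry over. Pictures are saved under pics/ and viewed, and the job is handed in when it is done.

Besides the shell and the picture viewer there is one more tool, called after "Emit:" by a JSON object that holds its "fn" and its "kwargs". drive_tool: Moves the arm, as the interface text tells. Its arguments: {"type":"object","properties":{"series":{"type":"array","items":{"type":"object","properties":{"x":{"type":"number"},"y":{"type":"number"},"z":{"type":"number"},"ax":{"type":"number"},"ay":{"type":"number"},"az":{"type":"number"}}}},"hand":{"type":"number"}},"required":["series"]}

```bash
mkdir -p pics; ls
python3 - <<'E'
from plant import sensors, cams, workorder, manip
import cv2
print(sensors.state()); print(manip.pinch_z)
for n in("side","top","wrist"):
    f=cams.grab_frame(n); cv2.imwrite(f"pics/{n}0.png",f["img"]); print(n,f["camera_matrix"].tolist(),f["cam_to_world"].round(4).tolist())
E
```

```text
pics
{'time': 0.0, 'joint_pos': array([ 1.05299461e+00,  5.33444363e-02,  1.61428478e+00, -3.53439000e-05,
        1.47598477e+00, -1.18977915e-01]), 'joint_vel': array([ 0.00149183, -0.00155914,  0.00135303,  0.00085373,  0.00022319,
        0.00083802]), 'joint_efforts': array([-1.44305737e-03, -3.93690956e+01, -3.70170164e+01, -3.01093869e-04,
        7.20061798e-03, -2.10214992e-06]), 'tool_pos': array([0.24239819, 0.57541168, 0.23007622]), 'tool_rot': array([ 0.6928822 ,  0.13938898,  0.693306  , -0.14075423]), 'contact_force': array([ 0.35838823, -0.21905443,  0.52521315]), 'ft_torque': array([1.15002324e-05, 2.86379523e-02, 7.02520745e-03]), 'gripper_width': 1.003149004822189}
-0.0187
side [[513.0416662153027, 0.0, 324.48501322349523], [0.0, 513.0416662153027, 236.26689686398814], [0.0, 0.0, 1.0]] [[0.9052, -0.2593, 0.3366, 0.1687], [-0.425, -0.5541, 0.7158, -0.6311], [0.0009, -0.791, -0.6118, 0.6944], [0.0, 0.0, 0.0, 1.0]]
top [[445.164336201867, 0.0, 326.89306515909055], [0.0, 445.164336201867, 249.60163139961625], [0.0, 0.0, 1.0]] [[0.0261, -0.9908, 0.1324, 0.3774], [-0.9997, -0.0254, 0.0068, 0.1072], [-0.0034, -0.1325, -0.9912, 1.1245], [0.0, 0.0, 0.0, 1.0]]
wrist [[356.5183600297086, 0.0, 321.81530719905015], [0.0, 356.5183600297086, 236.73064874811894], [0.0, 0.0, 1.0]] [[0.3886, 0.8708, 0.3013, 0.1646], [0.9214, -0.3668, -0.1282, 0.6087], [-0.0011, 0.3274, -0.9449, 0.3737], [0.0, 0.0, 0.0, 1.0]]
```

View pics/side0.png

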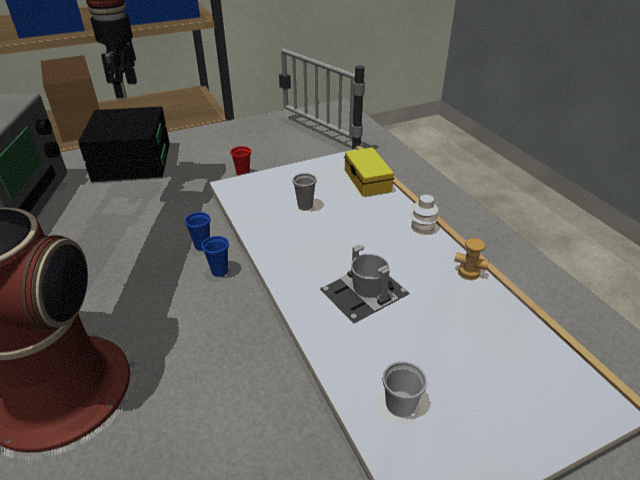

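View pics/top0.png

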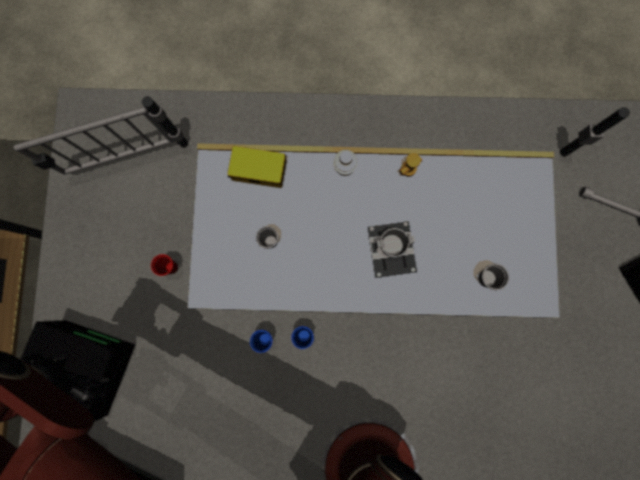

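View pics/wrist0.png

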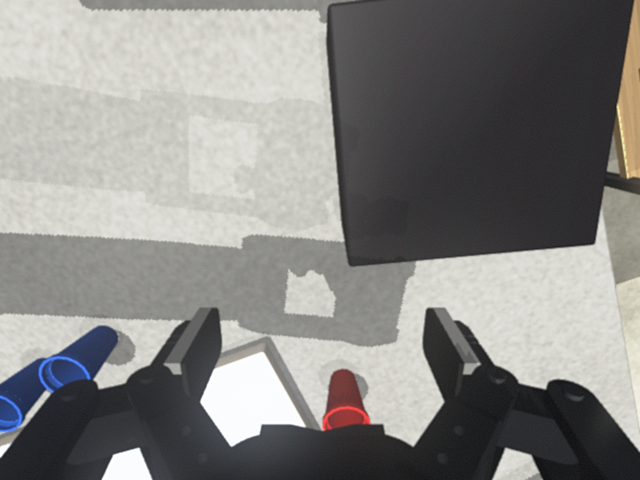

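Side view: tall cup about (305,190), holder (367,280), wide cup (404,390). Top view: tall (268,237), holder (392,247), wide (490,275). I'll enlarge these areas to measure them.

Run:
```python
import cv2,numpy as np
t=cv2.imread('pics/top0.png');s=cv2.imread('pics/side0.png')
def c(i,u,v,w,h,k): return cv2.resize(i[v-h//2:v+h//2,u-w//2:u+w//2],None,fx=k,fy=k,interpolation=cv2.INTER_CUBIC)
a=np.hstack([c(t,268,237,40,60,5),c(t,392,247,80,60,5),c(t,490,275,40,60,5)])
b=np.hstack([c(s,305,190,40,100,3),c(s,367,280,120,100,3),c(s,404,390,80,100,3)])
cv2.imwrite('pics/zt.png',a);cv2.imwrite('pics/zs.png',b);print(a.shape,b.shape)
```

```text
(300, 800, 3) (300, 720, 3)
```

View pics/zt.png

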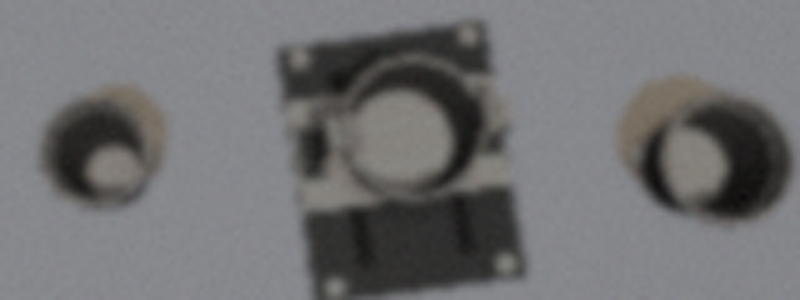

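View pics/zs.png

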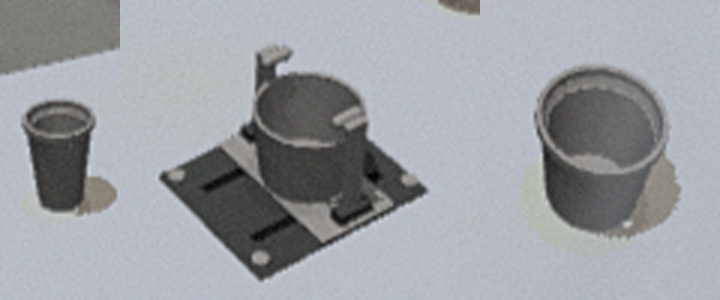

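Emit:
{"fn": "drive_tool", "kwargs": {"series": [{"y":-1.3,"z":1.0,"ax":1.4},{"y":-2.6,"z":2.0,"ax":2.8},{"y":-3.9,"z":3.0,"ax":4.2},{"y":-5.2,"z":4.0,"ax":5.6},{"y":-6.5,"z":5.0,"ax":7.0}], "hand": 1}}

```text
schema error: expected keys x, y, z, ax, ay, az
```

```bash
cat > st.py <<'E'
import sys
from h import *
s,M=tcp()
print('t',s['time'].__round__(2),'p',s['tool_pos'].round(4),'F',s['contact_force'].round(1),'w',round(s['gripper_width'],3),'xaxis',M[:,0].round(3),'yaw_y',np.degrees(np.arctan2(M[1,1],M[0,1])).round(2))
if len(sys.argv)>3:
    g=np.array([float(v) for v in sys.argv[1:4]]);print('units',((M.T@(g-s['tool_pos']))/.025).round(2))
if len(sys.argv)>4:
    yw=np.radians(float(sys.argv[4]));y=np.array([np.cos(yw),np.sin(yw),0]);x=np.array([0,0,-1.]);D=np.c_[x,y,np.cross(x,y)]
    print('turn',(np.degrees(R.from_matrix(M.T@D).as_rotvec())/5).round(2))
E
python3 st.py 0.46 -0.2755 0.2 9.4
```

```text
t 0.25 p [0.2425 0.5757 0.2307] F [-0.1 -0.4 -0.1] w 1.002 xaxis [-0.    -0.001 -1.   ] yaw_y 67.15
units [  1.25 -28.    21.24]
turn [1.155e+01 0.000e+00 1.000e-02]
```

Emit:
{"fn": "drive_tool", "kwargs": {"series": [{"x":0.2,"y":-1.3,"z":1.0,"ax":1.4,"ay":0,"az":0},{"x":0.4,"y":-2.6,"z":2.0,"ax":2.8,"ay":0,"az":0},{"x":0.6,"y":-3.9,"z":3.0,"ax":4.2,"ay":0,"az":0},{"x":0.6,"y":-5.2,"z":4.0,"ax":5.6,"ay":0,"az":0},{"x":0.6,"y":-6.5,"z":5.0,"ax":7.0,"ay":0,"az":0}], "hand": 1}}

```text
time: 0.67
tool_pos: [0.2945, 0.3757, 0.2155]
tool_rot: [0.618, 0.343, 0.618, -0.344]
contact_force: [1.5, -0.2, 0.9]
gripper_width: 1.005
```

```bash
python3 st.py 0.46 -0.2755 0.2 9.4
```

```text
t 0.67 p [0.2945 0.3757 0.2155] F [ 1.5 -0.2  0.9] w 1.005 xaxis [-0.001 -0.001 -1.   ] yaw_y 31.86
units [ 0.64 -8.12 25.62]
turn [4.49 0.01 0.01]
```

Emit:
{"fn": "drive_tool", "kwargs": {"series": [{"x":0,"y":-0.5,"z":1.5,"ax":1.0,"ay":0,"az":0},{"x":0,"y":-1.0,"z":3.0,"ax":2.0,"ay":0,"az":0},{"x":0,"y":-1.5,"z":4.5,"ax":3.0,"ay":0,"az":0},{"x":0,"y":-2.0,"z":6.0,"ax":4.0,"ay":0,"az":0},{"x":0,"y":-2.5,"z":7.5,"ax":4.5,"ay":0,"az":0}]}}

```text
time: 1.08
tool_pos: [0.3415, 0.184, 0.2164]
tool_rot: [0.54, 0.457, 0.539, -0.457]
contact_force: [1.4, 0.2, -0.6]
gripper_width: 1.002
```

```bash
python3 st.py 0.46 -0.2755 0.2 9.4
```

```text
t 1.08 p [0.3415 0.184  0.2164] F [ 1.4  0.2 -0.6] w 1.002 xaxis [ 0.001  0.    -1.   ] yaw_y 9.49
units [ 0.66  1.64 18.91]
turn [ 0.02 -0.   -0.01]
```

Emit:
{"fn": "drive_tool", "kwargs": {"series": [{"x":0,"y":0.3,"z":1.5,"ax":0,"ay":0,"az":0},{"x":0,"y":0.6,"z":3.0,"ax":0,"ay":0,"az":0},{"x":0,"y":0.9,"z":4.5,"ax":0,"ay":0,"az":0},{"x":0,"y":1.2,"z":6.0,"ax":0,"ay":0,"az":0},{"x":0,"y":1.2,"z":7.6,"ax":0,"ay":0,"az":0}]}}

```text
time: 1.5
tool_pos: [0.4037, 0.0016, 0.2166]
tool_rot: [0.541, 0.456, 0.54, -0.456]
contact_force: [0.7, -0.2, -0.6]
gripper_width: 0.997
```

```bash
python3 st.py 0.46 -0.2755 0.2 9.4
python3 - <<'E'
from plant import cams
import cv2
f=cams.grab_frame('wrist');cv2.imwrite('pics/w1.png',f['img']);print(f['cam_to_world'].round(3))
E
```

```text
t 1.5 p [0.4037 0.0016 0.2166] F [ 0.7 -0.2 -0.6] w 0.997 xaxis [ 0.001  0.    -1.   ] yaw_y 9.67
units [ 0.66  0.36 11.3 ]
turn [ 0.05  0.   -0.02]
[[ 0.986  0.158  0.057  0.389]
 [ 0.168 -0.932 -0.322  0.085]
 [ 0.002  0.327 -0.945  0.36 ]
 [ 0.     0.     0.     1.   ]]
```

View pics/w1.png

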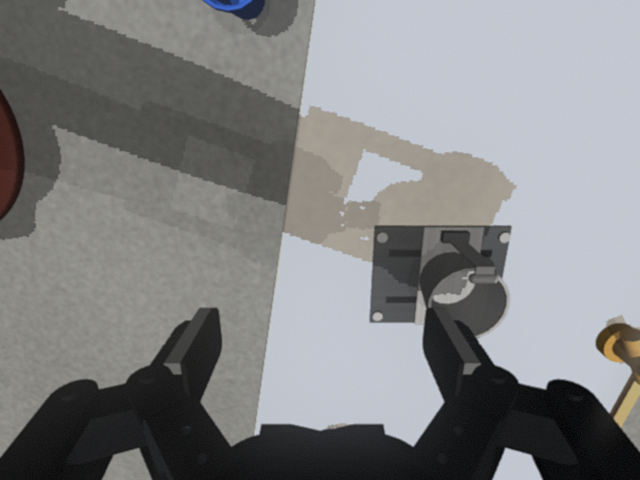

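Run:
```python
from plant import cams
from h import *
f=cams.grab_frame('wrist')
print(cast(f,(464,297),.098)); 
P=[cast(f,c,.043) for c in((376,226),(511,226),(371,322))];print(np.array(P).round(4), np.degrees(np.arctan2(*(P[1]-P[0])[1::-1])))
```

```text
[ 0.52986188 -0.04496377  0.098     ]
[[ 0.4566 -0.0121  0.043 ]
 [ 0.5808  0.0079  0.043 ]
 [ 0.4732 -0.1143  0.043 ]] 9.1459233081484
```

Emit:
{"fn": "drive_tool", "kwargs": {"series": [{"x":0,"y":0.1,"z":1.6,"ax":0,"ay":0,"az":0},{"x":0,"y":0.1,"z":3.2,"ax":0,"ay":0,"az":0},{"x":0,"y":0.1,"z":4.8,"ax":0,"ay":0,"az":0},{"x":0,"y":0.2,"z":6.4,"ax":0,"ay":0,"az":0},{"x":0,"y":0.2,"z":8.0,"ax":0,"ay":0,"az":0}]}}

```text
time: 2.02
tool_pos: [0.4419, -0.1941, 0.2164]
tool_rot: [0.541, 0.456, 0.54, -0.456]
contact_force: [1.0, 0.1, 0.6]
gripper_width: 1.004
```

```bash
python3 st.py 0.46 -0.2755 0.2 9.4
python3 - <<'E'
from plant import cams
import cv2
f=cams.grab_frame('wrist');cv2.imwrite('pics/w2.png',f['img'])
E
```

```text
t 2.02 p [ 0.4419 -0.1941  0.2164] F [1.  0.1 0.6] w 1.004 xaxis [ 0.001  0.    -1.   ] yaw_y 9.69
units [0.66 0.17 3.33]
turn [ 0.06 -0.   -0.01]
```

View pics/w2.png

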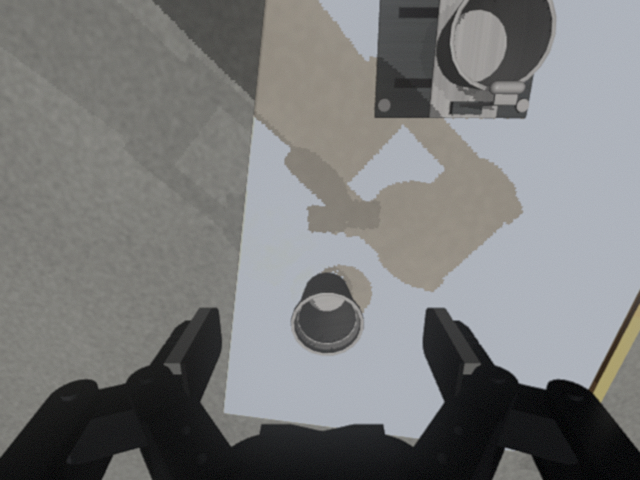

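The wide cup's rim spans columns 291 to 363, centred near (327,319), and it lies between the fingers. The holder cup's rim is partly in view at columns 452 to 555.

Run:
```python
from plant import cams
from h import *
f=cams.grab_frame('wrist')
g=f['img']
cv2.imwrite('pics/w2z.png',cv2.resize(g[260:370,270:390],None,fx=5,fy=5,interpolation=cv2.INTER_CUBIC))
print(cast(f,(327,319),.1),cast(f,(363,319),.1)-cast(f,(291,319),.1))
print(cast(f,(503,36),.098))
```

```text
[ 0.45954202 -0.27708888  0.1       ] [0.05961782 0.00984822 0.        ]
[ 0.53686673 -0.05088041  0.098     ]
```

View pics/w2z.png

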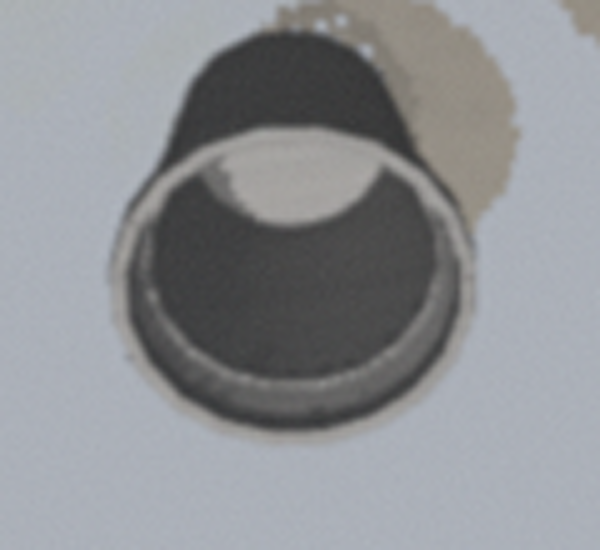

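Emit:
{"fn": "drive_tool", "kwargs": {"series": [{"x":0,"y":0.1,"z":1.6,"ax":0,"ay":0,"az":0},{"x":0.5,"y":0.2,"z":3.3,"ax":0,"ay":0,"az":0},{"x":1.5,"y":0.2,"z":3.3,"ax":0,"ay":0,"az":0},{"x":2.6,"y":0.2,"z":3.3,"ax":0,"ay":0,"az":0},{"x":3.0,"y":0.2,"z":3.3,"ax":0,"ay":0,"az":0}]}}

```text
time: 2.53
tool_pos: [0.4587, -0.2713, 0.1369]
tool_rot: [0.538, 0.456, 0.543, -0.456]
contact_force: [-1.1, 1.0, -0.9]
gripper_width: 0.999
```

```bash
python3 st.py 0.461 -0.2755 0.075 9.4
python3 - <<'E'
from plant import cams
import cv2
f=cams.grab_frame('wrist');cv2.imwrite('pics/w3.png',f['img'])
E
```

```text
t 2.53 p [ 0.4587 -0.2713  0.1369] F [-1.1  1.  -0.9] w 0.999 xaxis [-0.005  0.005 -1.   ] yaw_y 9.65
units [2.48 0.08 0.2 ]
turn [ 0.05 -0.06  0.05]
```

View pics/w3.png

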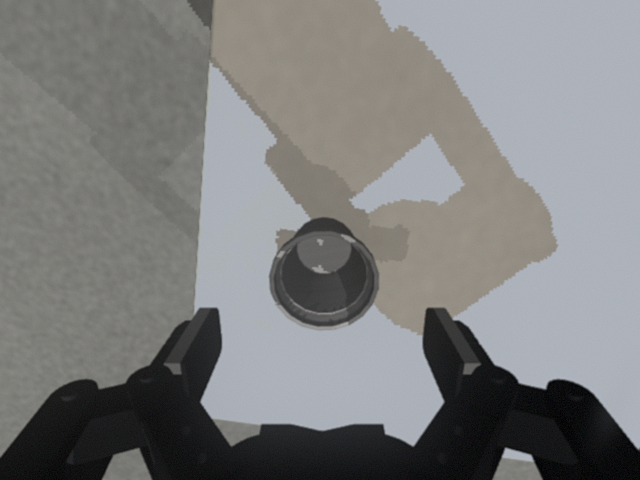

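```bash
python3 - <<'E'
from plant import cams
from h import *
f=cams.grab_frame('wrist')
print(cast(f,(324,280),.1))
E
python3 st.py 0.461 -0.2755 0.075 9.4
```

```text
[ 0.45953371 -0.27293299  0.1       ]
t 2.63 p [ 0.4589 -0.2711  0.1384] F [ 0.3 -0.8 -0.1] w 1.002 xaxis [-0.005  0.004 -1.   ] yaw_y 9.72
units [2.53 0.06 0.2 ]
turn [ 0.06 -0.05  0.05]
```

Emit:
{"fn": "drive_tool", "kwargs": {"series": [{"x":0.8,"y":0.05,"z":0.12,"ax":0,"ay":-0.05,"az":0.05},{"x":1.7,"y":0.05,"z":0.12,"ax":0,"ay":-0.05,"az":0.05},{"x":2.5,"y":0.05,"z":0.12,"ax":0,"ay":-0.05,"az":0.05},{"x":2.5,"y":0.05,"z":0.12,"ax":0,"ay":-0.05,"az":0.05}]}}

```text
time: 2.97
tool_pos: [0.4607, -0.274, 0.0765]
tool_rot: [0.541, 0.456, 0.54, -0.456]
contact_force: [-0.1, 0.3, -1.1]
gripper_width: 0.997
```

```bash
python3 st.py 0.461 -0.2745 0.075 9.4
python3 - <<'E'
from plant import cams
import cv2
f=cams.grab_frame('wrist');cv2.imwrite('pics/w4.png',f['img'])
E
```

```text
t 2.97 p [ 0.4607 -0.274   0.0765] F [-0.1  0.3 -1.1] w 0.997 xaxis [ 0.001 -0.    -1.   ] yaw_y 9.72
units [0.06 0.01 0.02]
turn [ 0.06  0.01 -0.01]
```

View pics/w4.png

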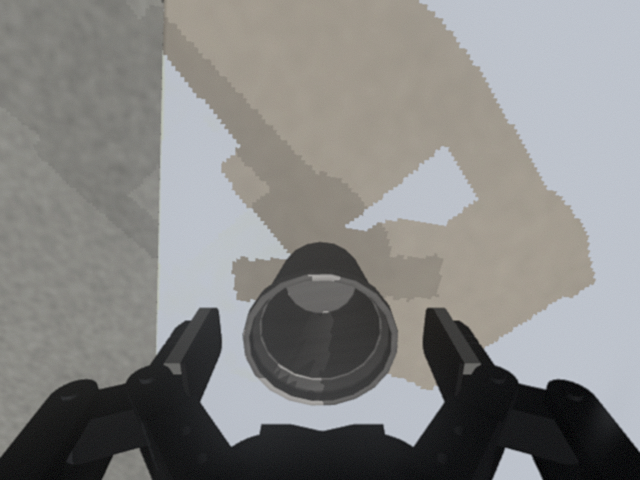

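The rim, centred near (321,340), sits between the fingertips, so I'm closing.

Emit:
{"fn": "drive_tool", "kwargs": {"series": [{"x":0,"y":0,"z":0,"ax":0,"ay":0,"az":0},{"x":0,"y":0,"z":0,"ax":0,"ay":0,"az":0},{"x":0,"y":0,"z":0,"ax":0,"ay":0,"az":0},{"x":0,"y":0,"z":0,"ax":0,"ay":0,"az":0},{"x":0,"y":0,"z":0,"ax":0,"ay":0,"az":0}], "hand": 0}}

```text
time: 3.43
tool_pos: [0.4636, -0.2775, 0.0824]
tool_rot: [0.544, 0.456, 0.536, -0.456]
contact_force: [-1.9, -0.0, 5.4]
gripper_width: 0.69
```

Emit:
{"fn": "drive_tool", "kwargs": {"series": [{"x":-0.2,"y":0,"z":0,"ax":0,"ay":0,"az":0},{"x":-1.0,"y":0,"z":0,"ax":0,"ay":0,"az":0},{"x":-2.2,"y":0,"z":0,"ax":0,"ay":0,"az":0},{"x":-3.6,"y":0,"z":0,"ax":0,"ay":0,"az":0},{"x":-4.4,"y":0,"z":0,"ax":0,"ay":0,"az":0}]}}

```text
time: 3.85
tool_pos: [0.4627, -0.2766, 0.1937]
tool_rot: [0.545, 0.456, 0.536, -0.456]
contact_force: [0.7, -1.1, -1.0]
gripper_width: 0.684
```

```bash
python3 st.py 0.535 -0.044 0.185 9.4
python3 - <<'E'
from plant import cams
import cv2,numpy as np
f=cams.grab_frame('wrist')['img'];g=cams.grab_frame('side')['img'];cv2.imwrite('pics/w5.png',np.hstack([cv2.resize(f,(400,300)),cv2.resize(g,(400,300))]))
E
```

```text
t 3.85 p [ 0.4627 -0.2766  0.1937] F [ 0.7 -1.1 -1. ] w 0.684 xaxis [ 0.01  -0.007 -1.   ] yaw_y 9.66
units [ 0.31  4.41 -8.69]
turn [ 0.05  0.1  -0.1 ]
```

View pics/w5.png

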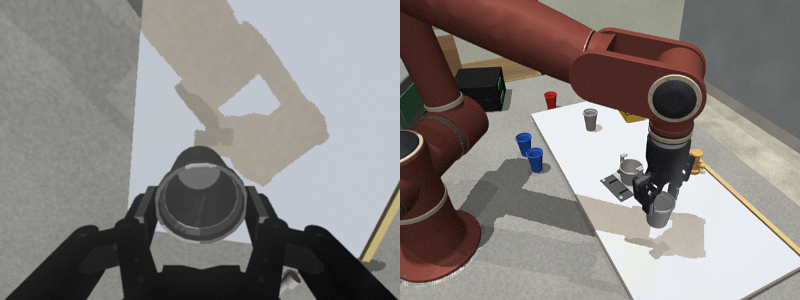

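```bash
python3 st.py
python3 - <<'E'
from plant import cams
import cv2,numpy as np
f=cams.grab_frame('wrist')['img'];g=cams.grab_frame('side')['img']
cv2.imwrite('pics/w6.png',np.hstack([f[240:480,150:500],cv2.resize(g[260:380,360:480],(0,0),fx=2,fy=2)]))
E
```

```text
t 3.95 p [ 0.464  -0.2777  0.1954] F [ 0.4  0.1 -1.7] w 0.691 xaxis [ 0.014 -0.01  -1.   ] yaw_y 9.66
```

View pics/w6.png

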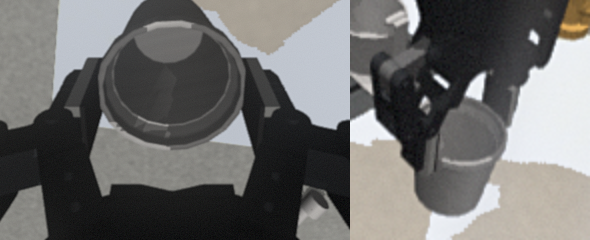

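Emit:
{"fn": "drive_tool", "kwargs": {"series": [{"x":0,"y":0.7,"z":-1.2,"ax":0,"ay":0.1,"az":-0.1},{"x":0,"y":1.4,"z":-2.7,"ax":0,"ay":0.15,"az":-0.15},{"x":0,"y":2.1,"z":-4.2,"ax":0,"ay":0.15,"az":-0.15},{"x":0,"y":2.8,"z":-5.7,"ax":0,"ay":0.15,"az":-0.15},{"x":0,"y":3.4,"z":-6.6,"ax":0,"ay":0.15,"az":-0.15}]}}

```text
time: 4.47
tool_pos: [0.5161, -0.0951, 0.1854]
tool_rot: [0.534, 0.455, 0.547, -0.456]
contact_force: [-0.1, -0.0, -1.5]
gripper_width: 0.687
```

```bash
python3 st.py 0.535 -0.046 0.185 9.4
python3 - <<'E'
from plant import cams
import cv2,numpy as np
f=cams.grab_frame('wrist')['img'];cv2.imwrite('pics/w7.png',f)
E
```

```text
t 4.47 p [ 0.5161 -0.0951  0.1854] F [-0.1 -0.  -1.5] w 0.687 xaxis [-0.015  0.01  -1.   ] yaw_y 9.74
units [ 0.03  1.08 -1.81]
turn [ 0.07 -0.14  0.15]
```

View pics/w7.png

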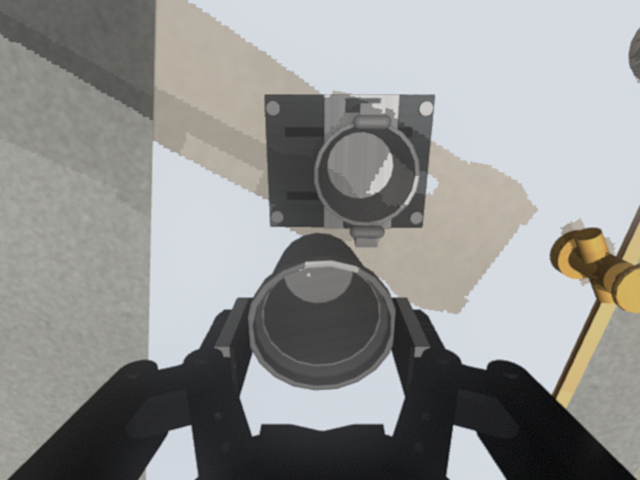

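```bash
python3 - <<'E'
from plant import cams
from h import *
f=cams.grab_frame('wrist')
print('rim',cast(f,(367,170),.098),'noses',cast(f,(373,122),.1165),cast(f,(369,233),.1165))
P=np.array([cast(f,c,.043) for c in((265,95),(435,95),(421,227),(271,227))]);print(P.round(4),P.mean(0))
print('cuprim uv check',cast(f,(321,325),.185+.023))
E
python3 st.py 0.535 -0.046 0.185 9.4
```

```text
rim [ 0.53669676 -0.03651512  0.098     ] noses [ 0.53180176 -0.00731537  0.1165    ] [ 0.54366923 -0.0726292   0.1165    ]
[[ 0.4571 -0.0012  0.043 ]
 [ 0.5826  0.0206  0.043 ]
 [ 0.5988 -0.0812  0.043 ]
 [ 0.4748 -0.1032  0.043 ]] [ 0.52829559 -0.04126036  0.043     ]
cuprim uv check [ 0.51655263 -0.0864713   0.208     ]
t 4.57 p [ 0.517  -0.0948  0.1855] F [-0.6 -0.6 -2. ] w 0.688 xaxis [-0.014  0.01  -1.   ] yaw_y 9.95
units [ 0.03  1.05 -1.8 ]
turn [ 0.11 -0.14  0.14]
```

Emit:
{"fn": "drive_tool", "kwargs": {"series": [{"x":0,"y":0.5,"z":-0.9,"ax":0,"ay":-0.1,"az":0.1},{"x":0,"y":1.0,"z":-1.8,"ax":0,"ay":-0.1,"az":0.1},{"x":0,"y":1.1,"z":-1.9,"ax":0,"ay":-0.1,"az":0.1},{"x":0,"y":1.1,"z":-1.9,"ax":0,"ay":-0.1,"az":0.1}]}}

```text
time: 4.9
tool_pos: [0.5359, -0.0467, 0.1865]
tool_rot: [0.54, 0.455, 0.542, -0.456]
contact_force: [-0.2, 0.9, -2.3]
gripper_width: 0.689
```

```bash
python3 st.py 0.536 -0.043 0.17 9.4
python3 - <<'E'
from plant import cams
import cv2,numpy as np
f=cams.grab_frame('wrist')['img'];g=cams.grab_frame('side')['img'];h=cams.grab_frame('top')['img']
a=cv2.resize(g[190:310,310:430],(0,0),fx=3,fy=3);b=cv2.resize(h[185:305,330:450],(0,0),fx=3,fy=3)
cv2.imwrite('pics/w8.png',np.hstack([a,b]));cv2.imwrite('pics/w8w.png',f)
E
python3 st.py 0.536 -0.043 0.17 9.4
```

```text
t 4.9 p [ 0.5359 -0.0467  0.1865] F [-0.2  0.9 -2.3] w 0.689 xaxis [-0.004  0.    -1.   ] yaw_y 9.76
units [ 0.66  0.03 -0.14]
turn [ 0.07 -0.01  0.04]
t 5.05 p [ 0.536  -0.0483  0.1875] F [-0.5 -0.1 -2.5] w 0.687 xaxis [-0.002 -0.    -1.   ] yaw_y 9.6
units [ 0.7   0.04 -0.21]
turn [ 0.04 -0.    0.02]
```

View pics/w8.png

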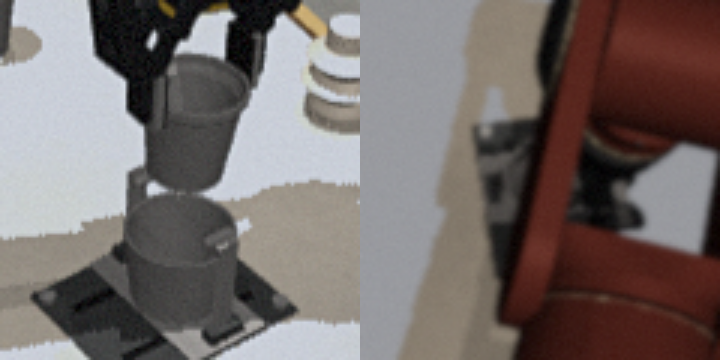

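View pics/w8w.png

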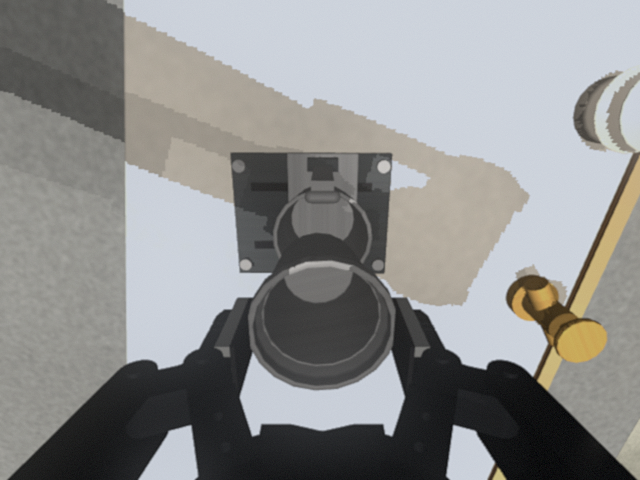

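Run:
```python
from plant import cams
from h import *
f=cams.grab_frame('side')
g=f['img'][200:310,340:420]
cv2.imwrite('pics/s9.png',cv2.resize(g,(0,0),fx=5,fy=5,interpolation=cv2.INTER_CUBIC))
# expected for upright cup at TCP
c=np.array([.536,-.0477,0])
for nm,r,z in(('rim',.031,.205),('rimlow',.031,.199),('neck',.028,.195),('bot',.022,.145)):
    q=np.array([proj(f,c+[r*np.cos(a),r*np.sin(a),z]) for a in np.linspace(0,6.28,60)])
    print(nm,((q.min(0)-[340,200])*5).round(),((q.max(0)-[340,200])*5).round())
```

```text
rim [84. 32.] [274. 142.]
rimlow [84. 47.] [273. 157.]
neck [92. 62.] [263. 162.]
bot [104. 189.] [233. 269.]
```

View pics/s9.png

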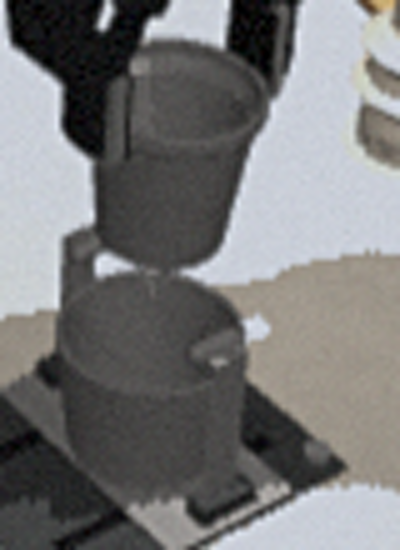

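```bash
python3 - <<'E'
from plant import cams
from h import *
f=cams.grab_frame('side')
for z in(.14,.145,.15):print(cast(f,(372.2,246.2),z))
print(cast(f,(370.2,266.2),.098))
E
python3 st.py
```

```text
[ 0.53636773 -0.04260391  0.14      ]
[ 0.53305182 -0.04791166  0.145     ]
[ 0.5297359  -0.05321941  0.15      ]
[ 0.53331252 -0.04578142  0.098     ]
t 5.15 p [ 0.5363 -0.0485  0.1881] F [-0.7 -0.1 -2.2] w 0.689 xaxis [-0.001 -0.    -1.   ] yaw_y 9.57
```

Emit:
{"fn": "drive_tool", "kwargs": {"series": [{"x":0.3,"y":0,"z":-0.1,"ax":0,"ay":0,"az":0},{"x":0.7,"y":0,"z":-0.1,"ax":0,"ay":0,"az":0},{"x":1.1,"y":0,"z":-0.1,"ax":0,"ay":0,"az":0},{"x":1.5,"y":0,"z":-0.1,"ax":0,"ay":0,"az":0},{"x":1.8,"y":0,"z":-0.1,"ax":0,"ay":0,"az":0}]}}

```text
time: 5.57
tool_pos: [0.5353, -0.0449, 0.1413]
tool_rot: [0.539, 0.456, 0.541, -0.457]
contact_force: [-0.2, 0.9, -2.5]
gripper_width: 0.686
```

```bash
python3 st.py
python3 - <<'E'
from plant import cams
from h import *
f=cams.grab_frame('side')
cv2.imwrite('pics/s10.png',cv2.resize(f['img'][200:310,340:420],(0,0),fx=5,fy=5,interpolation=cv2.INTER_CUBIC))
E
```

```text
t 5.57 p [ 0.5353 -0.0449  0.1413] F [-0.2  0.9 -2.5] w 0.686 xaxis [-0.003  0.001 -1.   ] yaw_y 9.65
```

View pics/s10.png

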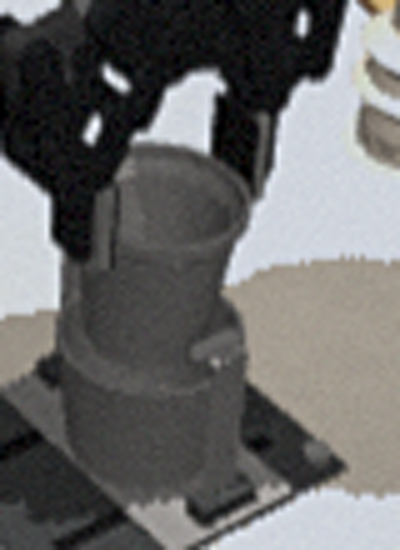

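The cup's bottom is inside the holder cup without contact.

Emit:
{"fn": "drive_tool", "kwargs": {"series": [{"x":0.3,"y":0,"z":0,"ax":0,"ay":0,"az":0},{"x":0.5,"y":0,"z":0,"ax":0,"ay":0,"az":0},{"x":0.7,"y":0,"z":0,"ax":0,"ay":0,"az":0},{"x":0.8,"y":0,"z":0,"ax":0,"ay":0,"az":0},{"x":0.8,"y":0,"z":0,"ax":0,"ay":0,"az":0}]}}

```text
time: 6.03
tool_pos: [0.536, -0.0449, 0.1229]
tool_rot: [0.54, 0.456, 0.541, -0.456]
contact_force: [-0.3, -0.6, -2.4]
gripper_width: 0.688
```

Emit:
{"fn": "drive_tool", "kwargs": {"series": [{"x":0.1,"y":0,"z":0,"ax":0,"ay":0,"az":0},{"x":0.2,"y":0,"z":0,"ax":0,"ay":0,"az":0},{"x":0.2,"y":0,"z":0,"ax":0,"ay":0,"az":0}]}}

```text
time: 6.28
tool_pos: [0.5362, -0.045, 0.1183]
tool_rot: [0.54, 0.456, 0.54, -0.456]
contact_force: [-0.4, 0.1, -1.2]
gripper_width: 0.695
```

```bash
python3 st.py
python3 - <<'E'
from plant import cams
from h import *
f=cams.grab_frame('side');w=cams.grab_frame('wrist')
cv2.imwrite('pics/s11.png',np.hstack([cv2.resize(f['img'][200:310,340:420],(0,0),fx=4,fy=4)[:440],w['img'][30:470,180:480]]))
E
```

```text
t 6.28 p [ 0.5362 -0.045   0.1183] F [-0.4  0.1 -1.2] w 0.695 xaxis [-0.  0. -1.] yaw_y 9.65
```

View pics/s11.png

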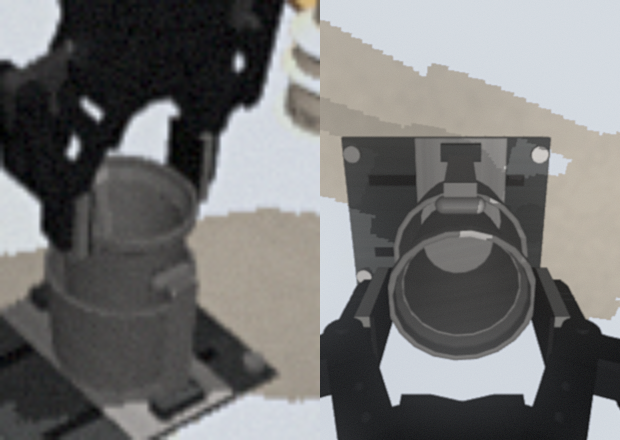

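Emit:
{"fn": "drive_tool", "kwargs": {"series": [{"x":0.1,"y":0,"z":0,"ax":0,"ay":0,"az":0},{"x":0.2,"y":0,"z":0,"ax":0,"ay":0,"az":0},{"x":0.2,"y":0,"z":0,"ax":0,"ay":0,"az":0}]}}

```text
time: 6.63
tool_pos: [0.536, -0.0449, 0.113]
tool_rot: [0.54, 0.456, 0.541, -0.456]
contact_force: [0.7, -0.6, -1.6]
gripper_width: 0.69
```

Emit:
{"fn": "drive_tool", "kwargs": {"series": [{"x":0.1,"y":0,"z":0,"ax":0,"ay":0,"az":0},{"x":0.1,"y":0,"z":0,"ax":0,"ay":0,"az":0}]}}

```text
time: 6.8
tool_pos: [0.536, -0.0449, 0.1106]
tool_rot: [0.54, 0.456, 0.541, -0.456]
contact_force: [-0.5, -0.8, -2.4]
gripper_width: 0.689
```

Emit:
{"fn": "drive_tool", "kwargs": {"series": [{"x":0.1,"y":0,"z":0,"ax":0,"ay":0,"az":0},{"x":0.1,"y":0,"z":0,"ax":0,"ay":0,"az":0}]}}

```text
time: 6.97
tool_pos: [0.5361, -0.045, 0.1081]
tool_rot: [0.54, 0.456, 0.541, -0.456]
contact_force: [-1.4, -0.3, -2.4]
gripper_width: 0.687
```

Emit:
{"fn": "drive_tool", "kwargs": {"series": [{"x":0.1,"y":0,"z":0,"ax":0,"ay":0,"az":0},{"x":0.1,"y":0,"z":0,"ax":0,"ay":0,"az":0}]}}

```text
time: 7.13
tool_pos: [0.5367, -0.0449, 0.1064]
tool_rot: [0.54, 0.456, 0.54, -0.456]
contact_force: [-0.0, 1.2, 0.1]
gripper_width: 0.685
```

Emit:
{"fn": "drive_tool", "kwargs": {"series": [{"x":0.1,"y":0,"z":0,"ax":0,"ay":0,"az":0},{"x":0.1,"y":0,"z":0,"ax":0,"ay":0,"az":0}]}}

```text
time: 7.3
tool_pos: [0.5375, -0.0452, 0.1048]
tool_rot: [0.541, 0.457, 0.539, -0.456]
contact_force: [1.1, 0.6, 2.1]
gripper_width: 0.687
```

```bash
python3 st.py
python3 - <<'E'
from plant import cams
from h import *
f=cams.grab_frame('side');w=cams.grab_frame('wrist')
cv2.imwrite('pics/s12.png',np.hstack([cv2.resize(f['img'][200:310,340:420],(0,0),fx=4,fy=4)[:440],w['img'][30:470,180:480]]))
E
```

```text
t 7.3 p [ 0.5375 -0.0452  0.1048] F [1.1 0.6 2.1] w 0.687 xaxis [ 0.003 -0.001 -1.   ] yaw_y 9.66
```

View pics/s12.png

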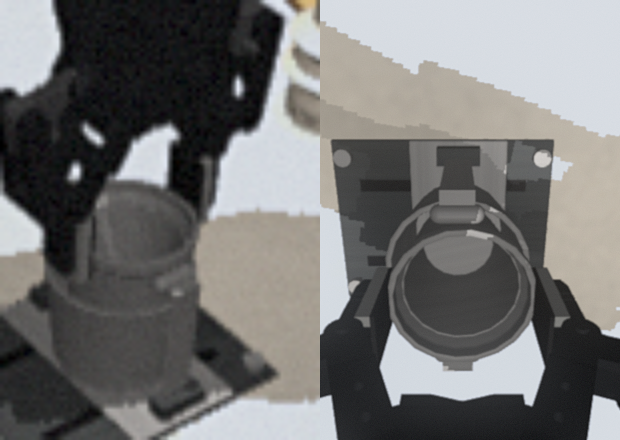

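Force changed from −2.4 to +2.1 N, so the cup now hangs on the clips. I'm releasing.

Emit:
{"fn": "drive_tool", "kwargs": {"series": [{"x":0,"y":0,"z":0,"ax":0,"ay":0,"az":0},{"x":0,"y":0,"z":0,"ax":0,"ay":0,"az":0},{"x":0,"y":0,"z":0,"ax":0,"ay":0,"az":0},{"x":0,"y":0,"z":0,"ax":0,"ay":0,"az":0},{"x":0,"y":0,"z":0,"ax":0,"ay":0,"az":0}], "hand": 1}}

```text
time: 7.82
tool_pos: [0.536, -0.045, 0.1032]
tool_rot: [0.54, 0.456, 0.541, -0.456]
contact_force: [-0.4, -0.5, -0.7]
gripper_width: 0.998
```

Emit:
{"fn": "drive_tool", "kwargs": {"series": [{"x":-0.5,"y":0,"z":0,"ax":0,"ay":0,"az":0},{"x":-1.2,"y":0,"z":0,"ax":0,"ay":0,"az":0},{"x":-2.0,"y":0,"z":0,"ax":0,"ay":0,"az":0},{"x":-2.4,"y":0,"z":0,"ax":0,"ay":0,"az":0},{"x":-2.4,"y":0,"z":0,"ax":0,"ay":0,"az":0}]}}

```text
time: 8.23
tool_pos: [0.5384, -0.0455, 0.1677]
tool_rot: [0.542, 0.457, 0.538, -0.455]
contact_force: [1.1, -0.1, -0.1]
gripper_width: 0.997
```

```bash
python3 st.py
python3 - <<'E'
from plant import cams
from h import *
f=cams.grab_frame('side');w=cams.grab_frame('wrist')
cv2.imwrite('pics/s13.png',np.hstack([cv2.resize(f['img'][200:310,340:420],(0,0),fx=4,fy=4)[:440],w['img'][30:470,180:480]]))
E
```

```text
t 8.23 p [ 0.5384 -0.0455  0.1677] F [ 1.1 -0.1 -0.1] w 0.997 xaxis [ 0.007 -0.001 -1.   ] yaw_y 9.65
```

View pics/s13.png

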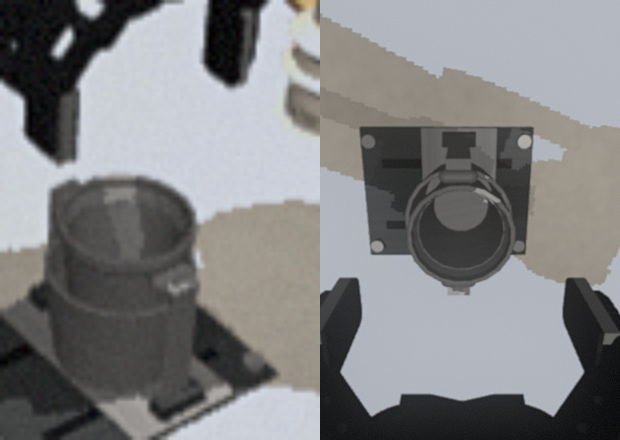

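Wide cup hangs upright on the clips. Next I set the finger gap to about 51 mm and press both sides of the rim with the fingertips.

Emit:
{"fn": "drive_tool", "kwargs": {"series": [{"x":0,"y":0,"z":0,"ax":0,"ay":0,"az":0},{"x":0.3,"y":0,"z":0,"ax":0,"ay":0,"az":0},{"x":0.7,"y":0,"z":0,"ax":0,"ay":0,"az":0},{"x":1.1,"y":0,"z":0,"ax":0,"ay":0,"az":0},{"x":1.3,"y":0,"z":0,"ax":0,"ay":0,"az":0}], "hand": 0.6}}

```text
time: 8.75
tool_pos: [0.5346, -0.0446, 0.1278]
tool_rot: [0.539, 0.455, 0.542, -0.457]
contact_force: [-0.4, 0.6, -1.4]
gripper_width: 0.6
```

```bash
python3 st.py
python3 - <<'E'
from plant import cams
from h import *
f=cams.grab_frame('side');w=cams.grab_frame('wrist')
cv2.imwrite('pics/s14.png',np.hstack([cv2.resize(f['img'][200:310,340:420],(0,0),fx=4,fy=4)[:440],w['img'][30:470,180:480]]))
E
```

```text
t 8.75 p [ 0.5346 -0.0446  0.1278] F [-0.4  0.6 -1.4] w 0.6 xaxis [-0.005  0.001 -1.   ] yaw_y 9.65
```

View pics/s14.png

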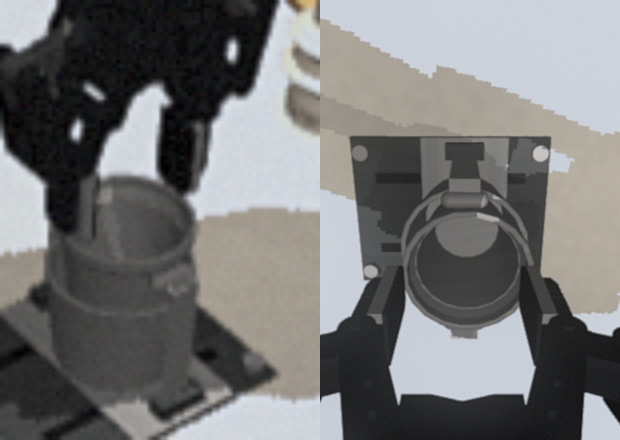

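Emit:
{"fn": "drive_tool", "kwargs": {"series": [{"x":0.1,"y":0,"z":0,"ax":0,"ay":0,"az":0},{"x":0.2,"y":0,"z":0,"ax":0,"ay":0,"az":0},{"x":0.2,"y":0,"z":0,"ax":0,"ay":0,"az":0}]}}

```text
time: 9.1
tool_pos: [0.5363, -0.045, 0.1259]
tool_rot: [0.54, 0.456, 0.54, -0.456]
contact_force: [-0.2, 0.7, -0.2]
gripper_width: 0.596
```

Emit:
{"fn": "drive_tool", "kwargs": {"series": [{"x":0.1,"y":0,"z":0,"ax":0,"ay":0,"az":0},{"x":0.1,"y":0,"z":0,"ax":0,"ay":0,"az":0}]}}

```text
time: 9.27
tool_pos: [0.5363, -0.045, 0.1236]
tool_rot: [0.54, 0.456, 0.54, -0.456]
contact_force: [-0.5, 0.5, -0.3]
gripper_width: 0.601
```

Emit:
{"fn": "drive_tool", "kwargs": {"series": [{"x":0.1,"y":0,"z":0,"ax":0,"ay":0,"az":0},{"x":0.1,"y":0,"z":0,"ax":0,"ay":0,"az":0}]}}

```text
time: 9.43
tool_pos: [0.5364, -0.045, 0.121]
tool_rot: [0.54, 0.456, 0.54, -0.456]
contact_force: [-0.3, 0.3, 0.2]
gripper_width: 0.601
```

Emit:
{"fn": "drive_tool", "kwargs": {"series": [{"x":0.1,"y":0,"z":0,"ax":0,"ay":0,"az":0},{"x":0.1,"y":0,"z":0,"ax":0,"ay":0,"az":0}]}}

```text
time: 9.6
tool_pos: [0.5371, -0.0451, 0.1195]
tool_rot: [0.541, 0.457, 0.54, -0.456]
contact_force: [1.2, 0.1, 1.8]
gripper_width: 0.597
```

Emit:
{"fn": "drive_tool", "kwargs": {"series": [{"x":0.1,"y":0,"z":0,"ax":0,"ay":0,"az":0},{"x":0.1,"y":0,"z":0,"ax":0,"ay":0,"az":0}]}}

```text
time: 9.77
tool_pos: [0.5367, -0.0451, 0.1164]
tool_rot: [0.541, 0.456, 0.54, -0.456]
contact_force: [0.2, 0.4, 0.7]
gripper_width: 0.601
```

Emit:
{"fn": "drive_tool", "kwargs": {"series": [{"x":0.1,"y":0,"z":0,"ax":0,"ay":0,"az":0},{"x":0.1,"y":0,"z":0,"ax":0,"ay":0,"az":0}]}}

```text
time: 9.93
tool_pos: [0.536, -0.0449, 0.113]
tool_rot: [0.54, 0.456, 0.541, -0.456]
contact_force: [-0.1, 0.3, 0.6]
gripper_width: 0.597
```

```bash
python3 st.py
python3 - <<'E'
from plant import cams
from h import *
f=cams.grab_frame('side');w=cams.grab_frame('wrist')
cv2.imwrite('pics/s15.png',np.hstack([cv2.resize(f['img'][200:310,340:420],(0,0),fx=4,fy=4)[:440],w['img'][30:470,180:480]]))
E
```

```text
t 9.93 p [ 0.536  -0.0449  0.113 ] F [-0.1  0.3  0.6] w 0.597 xaxis [-0.001  0.    -1.   ] yaw_y 9.65
```

View pics/s15.png

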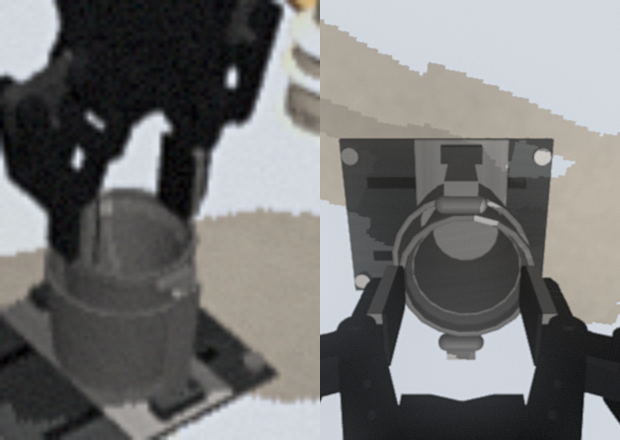

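The cup is going down (rim about 3 px lower in the side view, both noses in sight). Continuing.

Emit:
{"fn": "drive_tool", "kwargs": {"series": [{"x":0.1,"y":0,"z":0,"ax":0,"ay":0,"az":0},{"x":0.1,"y":0,"z":0,"ax":0,"ay":0,"az":0}]}}

```text
time: 10.2
tool_pos: [0.5357, -0.0449, 0.1102]
tool_rot: [0.54, 0.456, 0.541, -0.456]
contact_force: [0.2, -0.3, -1.0]
gripper_width: 0.598
```

Emit:
{"fn": "drive_tool", "kwargs": {"series": [{"x":0.1,"y":0,"z":0,"ax":0,"ay":0,"az":0},{"x":0.1,"y":0,"z":0,"ax":0,"ay":0,"az":0}]}}

```text
time: 10.37
tool_pos: [0.5358, -0.0449, 0.1078]
tool_rot: [0.54, 0.456, 0.541, -0.456]
contact_force: [-0.1, -0.6, -0.4]
gripper_width: 0.602
```

Emit:
{"fn": "drive_tool", "kwargs": {"series": [{"x":0.1,"y":0,"z":0,"ax":0,"ay":0,"az":0},{"x":0.1,"y":0,"z":0,"ax":0,"ay":0,"az":0}]}}

```text
time: 10.53
tool_pos: [0.5367, -0.0451, 0.1067]
tool_rot: [0.541, 0.456, 0.54, -0.456]
contact_force: [-0.6, 0.3, 3.8]
gripper_width: 0.603
```

Emit:
{"fn": "drive_tool", "kwargs": {"series": [{"x":0.1,"y":0,"z":0,"ax":0,"ay":0,"az":0},{"x":0.1,"y":0,"z":0,"ax":0,"ay":0,"az":0}]}}

```text
time: 10.7
tool_pos: [0.537, -0.0453, 0.1066]
tool_rot: [0.541, 0.456, 0.54, -0.456]
contact_force: [-6.9, 0.6, 15.4]
gripper_width: 0.599
```

```bash
python3 st.py
python3 - <<'E'
from plant import cams
from h import *
f=cams.grab_frame('side');w=cams.grab_frame('wrist')
cv2.imwrite('pics/s16.png',np.hstack([cv2.resize(f['img'][200:310,340:420],(0,0),fx=4,fy=4)[:440],w['img'][30:470,180:480]]))
E
```

```text
t 10.7 p [ 0.537  -0.0453  0.1066] F [-6.9  0.6 15.4] w 0.599 xaxis [ 0. -0. -1.] yaw_y 9.66
```

View pics/s16.png

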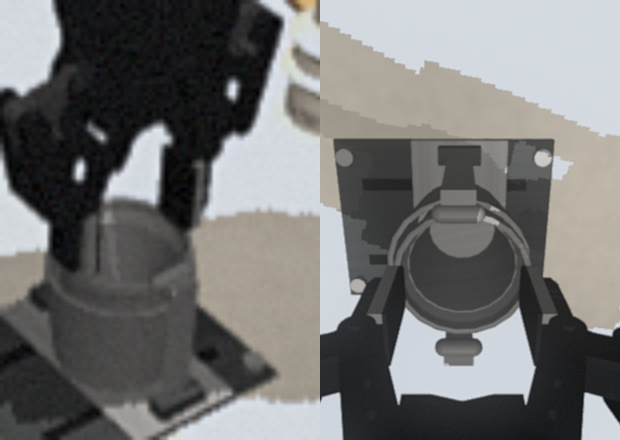

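Emit:
{"fn": "drive_tool", "kwargs": {"series": [{"x":-0.2,"y":0,"z":0,"ax":0,"ay":0,"az":0},{"x":-1.0,"y":0,"z":0,"ax":0,"ay":0,"az":0},{"x":-2.2,"y":0,"z":0,"ax":0,"ay":0,"az":0},{"x":-3.0,"y":0,"z":0,"ax":0,"ay":0,"az":0},{"x":-3.0,"y":0,"z":0,"ax":0,"ay":0,"az":0}]}}

```text
time: 11.22
tool_pos: [0.5393, -0.0456, 0.1841]
tool_rot: [0.543, 0.458, 0.537, -0.455]
contact_force: [0.4, 0.2, 0.8]
gripper_width: 0.598
```

```bash
python3 st.py
python3 - <<'E'
from plant import cams
from h import *
f=cams.grab_frame('side');w=cams.grab_frame('wrist')
cv2.imwrite('pics/s17.png',np.hstack([cv2.resize(f['img'][230:310,340:420],(0,0),fx=5,fy=5),cv2.resize(w['img'][130:330,220:420],(400,400))]))
E
```

```text
t 11.22 p [ 0.5393 -0.0456  0.1841] F [0.4 0.2 0.8] w 0.598 xaxis [ 0.009 -0.002 -1.   ] yaw_y 9.66
```

View pics/s17.png

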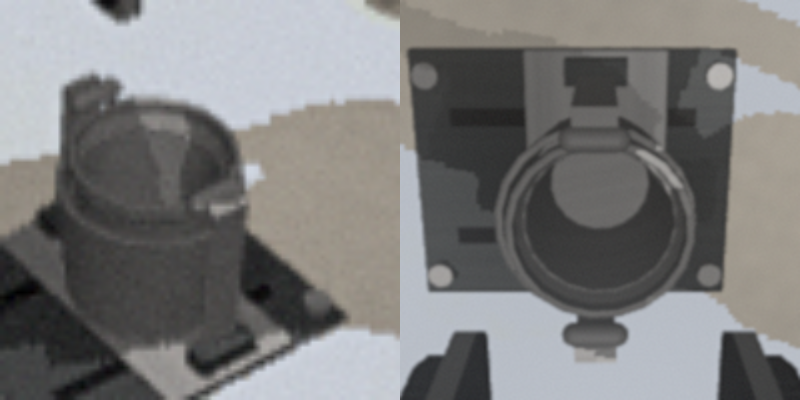

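Run:
```python
from plant import cams
from h import *
yw=np.radians(9.5);ex=np.array([np.cos(yw),np.sin(yw),0]);ey=np.array([-np.sin(yw),np.cos(yw),0]);
for n in('wrist','side'):
    f=cams.grab_frame(n)
    c=np.array([.536,-.0445,0])
    P=lambda d,z:(proj(f,c+ey*d+[0,0,z])).round(1)
    print(n,'noseA',P(.033,.1145),'noseB',P(-.033,.1145),'rimA',P(.031,.11),'rimB',P(-.031,.11), 'holderimA',P(.0345,.098),'hB',P(-.0345,.098),'B 2.6mm out',P(-.0356,.1145))
    if n=='wrist':
        g=f['img'][180:310,260:380];cv2.imwrite('pics/w18.png',cv2.resize(g,(0,0),fx=5,fy=5,interpolation=cv2.INTER_CUBIC))
```

```text
wrist noseA [320.4 203.4] noseB [320.3 301. ] rimA [320.4 204.8] rimB [320.3 295. ] holderimA [320.4 194.9] hB [320.3 291.2] B 2.6mm out [320.3 304.5]
side noseA [360.1 248.4] noseB [383.8 268.5] rimA [360.7 251. ] rimB [382.9 269.8] holderimA [359.2 255.1] hB [383.7 276.1] B 2.6mm out [384.8 269.3]
```

View pics/w18.png

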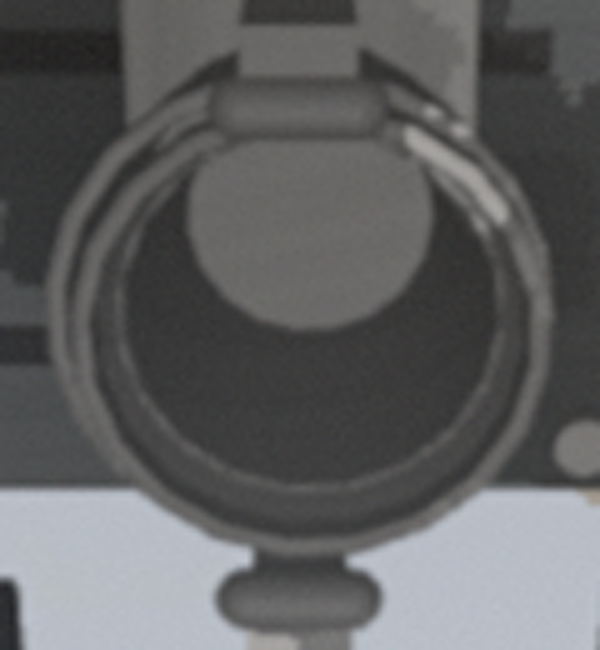

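Run:
```python
from plant import cams
from h import *
yw=np.radians(9.5);ex=np.array([np.cos(yw),np.sin(yw),0]);ey=np.array([-np.sin(yw),np.cos(yw),0]);
f=cams.grab_frame('wrist')
c=np.array([.536,-.0445,0])
def ext(r,z,dx,dy):
    q=np.array([proj(f,c+ex*(dx+r*np.cos(a))+ey*(dy+r*np.sin(a))+[0,0,z]) for a in np.linspace(0,6.28,90)])
    return ((q.min(0)-[260,180])*5).round(),((q.max(0)-[260,180])*5).round()
print('hold',ext(.0345,.098,0,0))
for dx,dy in((0,0),(.002,.002),(.003,.003)): print(dx,'rim',ext(.031,.11,dx,dy),'rimHigh2',ext(.031,.112,dx,dy),'floor',ext(.019,.054,dx,dy))
```

```text
hold (array([55., 84.]), array([573., 568.]))
0 rim (array([ 70., 134.]), array([558., 588.])) rimHigh2 (array([ 68., 138.]), array([560., 595.])) floor (array([192., 120.]), array([435., 351.]))
0.002 rim (array([ 85., 118.]), array([575., 575.])) rimHigh2 (array([ 83., 122.]), array([577., 582.])) floor (array([205., 107.]), array([448., 339.]))
0.003 rim (array([ 93., 110.]), array([583., 568.])) rimHigh2 (array([ 91., 114.]), array([585., 575.])) floor (array([211., 101.]), array([454., 334.]))
```

Both noses are at rest spacing (about 98 px apart, 97.6 expected) and the rim came down about 14 mm from the hang. Next is the tall cup, which I'll open for and approach.

Emit:
{"fn": "drive_tool", "kwargs": {"series": [{"x":-0.2,"y":0.2,"z":-1.4,"ax":0,"ay":0,"az":0},{"x":-0.5,"y":0.4,"z":-3.0,"ax":0,"ay":0,"az":0},{"x":-0.5,"y":0.7,"z":-4.6,"ax":0,"ay":0,"az":0},{"x":-0.5,"y":0.9,"z":-6.2,"ax":0,"ay":0,"az":0},{"x":-0.5,"y":1.1,"z":-7.8,"ax":0,"ay":0,"az":0}], "hand": 1}}

```text
time: 11.88
tool_pos: [0.5297, 0.1534, 0.1896]
tool_rot: [0.54, 0.456, 0.541, -0.457]
contact_force: [1.3, -0.6, 0.4]
gripper_width: 0.997
```

```bash
python3 st.py .536 .249 .2 9.5
```

```text
t 11.88 p [0.5297 0.1534 0.1896] F [ 1.3 -0.6  0.4] w 0.997 xaxis [-0.002 -0.    -1.   ] yaw_y 9.62
units [-0.42  0.89 -3.73]
turn [ 0.02 -0.    0.02]
```

Emit:
{"fn": "drive_tool", "kwargs": {"series": [{"x":0,"y":0.3,"z":-1.4,"ax":0,"ay":0,"az":0},{"x":0,"y":0.6,"z":-2.8,"ax":0,"ay":0,"az":0},{"x":0,"y":0.9,"z":-3.7,"ax":0,"ay":0,"az":0},{"x":0,"y":0.9,"z":-3.7,"ax":0,"ay":0,"az":0}]}}

```text
time: 12.22
tool_pos: [0.5363, 0.2505, 0.1892]
tool_rot: [0.54, 0.454, 0.542, -0.455]
contact_force: [-0.1, -0.2, 0.1]
gripper_width: 1.002
```

```bash
python3 st.py .536 .249 .2 9.5
python3 - <<'E'
from plant import cams
import cv2
f=cams.grab_frame('wrist');cv2.imwrite('pics/w20.png',f['img'])
E
```

```text
t 12.22 p [0.5363 0.2505 0.1892] F [-0.1 -0.2  0.1] w 1.002 xaxis [-0.003  0.001 -1.   ] yaw_y 9.92
units [-0.43 -0.02  0.06]
turn [ 0.08 -0.01  0.03]
```

View pics/w20.png

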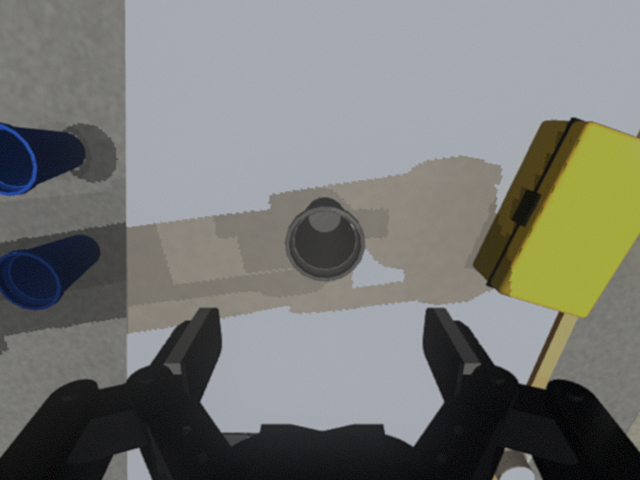

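Run:
```python
from plant import cams
from h import *
f=cams.grab_frame('wrist')
print(cast(f,(324.5,242.5),.113))
```

```text
[0.53716417 0.25331062 0.113     ]
```

Emit:
{"fn": "drive_tool", "kwargs": {"series": [{"x":0.6,"y":0,"z":0,"ax":0,"ay":0,"az":0},{"x":1.3,"y":0,"z":0,"ax":0,"ay":0,"az":0},{"x":1.9,"y":0,"z":0,"ax":0,"ay":0,"az":0},{"x":1.9,"y":0,"z":0,"ax":0,"ay":0,"az":0}]}}

```text
time: 12.65
tool_pos: [0.5348, 0.2444, 0.1388]
tool_rot: [0.538, 0.454, 0.541, -0.459]
contact_force: [-0.6, -0.0, -0.2]
gripper_width: 1.002
```

```bash
python3 st.py .536 .249 .092 9.5
python3 - <<'E'
from plant import cams
from h import *
f=cams.grab_frame('wrist');cv2.imwrite('pics/w21.png',f['img'])
for r in (270,280,290):print(cast(f,(322,r),.113))
E
```

```text
t 12.65 p [0.5348 0.2444 0.1388] F [-0.6 -0.  -0.2] w 1.002 xaxis [-0.008 -0.003 -1.   ] yaw_y 9.54
units [ 1.87  0.09 -0.18]
turn [0.01 0.02 0.09]
[0.53341891 0.25208911 0.113     ]
[0.53436942 0.24643005 0.113     ]
[0.53533947 0.24065465 0.113     ]
```

View pics/w21.png

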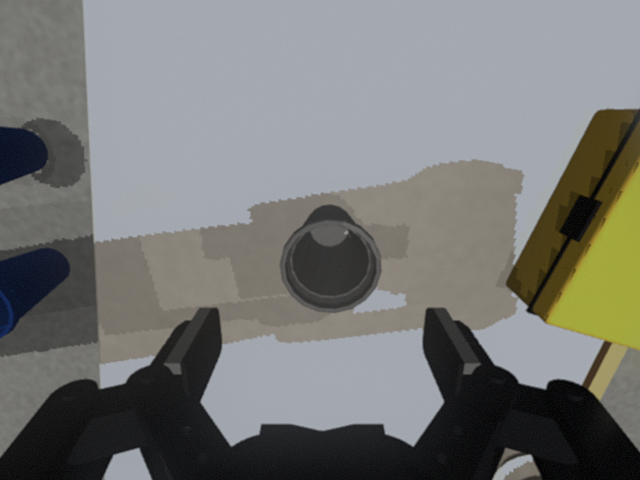

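Emit:
{"fn": "drive_tool", "kwargs": {"series": [{"x":0.2,"y":0.14,"z":-0.3,"ax":0,"ay":0,"az":0},{"x":0.8,"y":0.14,"z":-0.3,"ax":0,"ay":0,"az":0},{"x":1.4,"y":0.14,"z":-0.3,"ax":0,"ay":0,"az":0},{"x":1.6,"y":0.14,"z":-0.3,"ax":0,"ay":0,"az":0},{"x":1.6,"y":0.14,"z":-0.3,"ax":0,"ay":0,"az":0}]}}

```text
time: 13.12
tool_pos: [0.5391, 0.2546, 0.1026]
tool_rot: [0.54, 0.456, 0.541, -0.457]
contact_force: [-0.2, 0.0, -0.1]
gripper_width: 0.999
```

```bash
python3 st.py .537 .2525 .092 9.5
python3 - <<'E'
from plant import cams
from h import *
f=cams.grab_frame('wrist');cv2.imwrite('pics/w22.png',f['img'])
for r in (300,310,320,330):print(cast(f,(322,r),.113))
E
```

```text
t 13.12 p [0.5391 0.2546 0.1026] F [-0.2  0.  -0.1] w 0.999 xaxis [-0.002 -0.001 -1.   ] yaw_y 9.64
units [ 0.43 -0.1   0.07]
turn [0.03 0.   0.02]
[0.5374204  0.26493802 0.113     ]
[0.53822223 0.26021095 0.113     ]
[0.53904098 0.25538406 0.113     ]
[0.53987721 0.25045417 0.113     ]
```

View pics/w22.png

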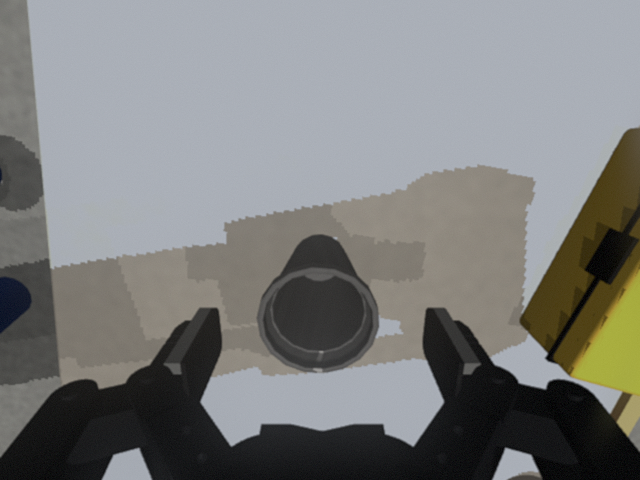

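Emit:
{"fn": "drive_tool", "kwargs": {"series": [{"x":0.3,"y":-0.04,"z":0,"ax":0,"ay":0,"az":0},{"x":0.4,"y":-0.04,"z":0,"ax":0,"ay":0,"az":0},{"x":0.4,"y":-0.04,"z":0,"ax":0,"ay":0,"az":0}]}}

```text
time: 13.42
tool_pos: [0.5384, 0.2546, 0.0934]
tool_rot: [0.54, 0.456, 0.54, -0.456]
contact_force: [0.1, -0.6, 0.8]
gripper_width: 0.998
```

Emit:
{"fn": "drive_tool", "kwargs": {"series": [{"x":0,"y":0,"z":0,"ax":0,"ay":0,"az":0},{"x":0,"y":0,"z":0,"ax":0,"ay":0,"az":0},{"x":0,"y":0,"z":0,"ax":0,"ay":0,"az":0},{"x":0,"y":0,"z":0,"ax":0,"ay":0,"az":0},{"x":0,"y":0,"z":0,"ax":0,"ay":0,"az":0}], "hand": 0}}

```text
time: 13.83
tool_pos: [0.5392, 0.2549, 0.0946]
tool_rot: [0.541, 0.457, 0.54, -0.456]
contact_force: [-1.4, 0.5, 3.6]
gripper_width: 0.582
```

Emit:
{"fn": "drive_tool", "kwargs": {"series": [{"x":0,"y":0,"z":0,"ax":0,"ay":0,"az":0},{"x":0,"y":0,"z":0,"ax":0,"ay":0,"az":0}]}}

```text
time: 14.0
tool_pos: [0.5392, 0.2548, 0.0946]
tool_rot: [0.541, 0.457, 0.54, -0.456]
contact_force: [-0.2, -0.6, 5.4]
gripper_width: 0.582
```

```bash
python3 st.py .537 .2525 .092 9.5
python3 - <<'E'
from plant import cams
from h import *
f=cams.grab_frame('wrist');cv2.imwrite('pics/w23.png',f['img'])
E
```

```text
t 14.0 p [0.5392 0.2548 0.0946] F [-0.2 -0.6  5.4] w 0.582 xaxis [ 0.001  0.001 -1.   ] yaw_y 9.65
units [ 0.11 -0.1   0.08]
turn [ 0.03 -0.   -0.02]
```

View pics/w23.png

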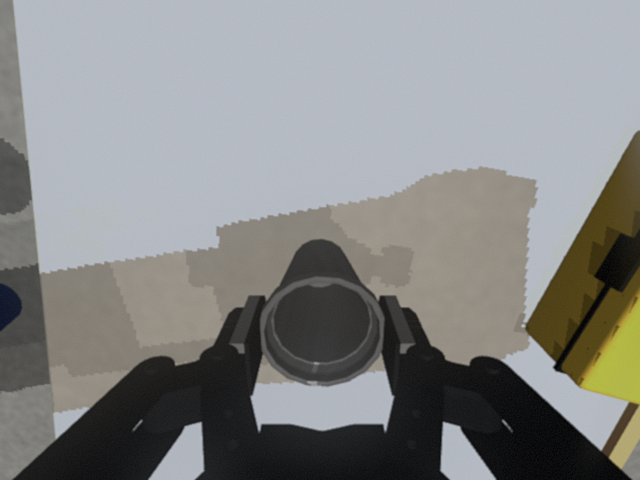

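Emit:
{"fn": "drive_tool", "kwargs": {"series": [{"x":-0.3,"y":0,"z":0,"ax":0,"ay":0,"az":0},{"x":-1.3,"y":0,"z":0,"ax":0,"ay":0,"az":0},{"x":-2.6,"y":0,"z":0,"ax":0,"ay":0,"az":0},{"x":-3.9,"y":0,"z":0.5,"ax":0,"ay":0,"az":0},{"x":-4.5,"y":0,"z":1.5,"ax":0,"ay":0,"az":0}]}}

```text
time: 14.47
tool_pos: [0.5459, 0.2194, 0.2105]
tool_rot: [0.542, 0.457, 0.54, -0.454]
contact_force: [1.0, 0.0, -0.7]
gripper_width: 0.585
```

```bash
python3 st.py .537 -.0435 .205 9.5
```

```text
t 14.47 p [0.5459 0.2194 0.2105] F [ 1.   0.  -0.7] w 0.585 xaxis [ 0.005  0.002 -1.   ] yaw_y 9.83
units [ 0.19 -2.15 10.3 ]
turn [ 0.07 -0.02 -0.06]
```

Emit:
{"fn": "drive_tool", "kwargs": {"series": [{"x":0,"y":-0.3,"z":1.5,"ax":0,"ay":0,"az":0},{"x":0,"y":-0.6,"z":3.0,"ax":0,"ay":0,"az":0},{"x":0,"y":-0.9,"z":4.5,"ax":0,"ay":0,"az":0},{"x":0,"y":-1.3,"z":6.0,"ax":0,"ay":0,"az":0},{"x":0,"y":-1.6,"z":7.4,"ax":0,"ay":0,"az":0}]}}

```text
time: 14.88
tool_pos: [0.5353, 0.0268, 0.2054]
tool_rot: [0.54, 0.456, 0.541, -0.457]
contact_force: [0.6, -0.4, -0.9]
gripper_width: 0.585
```

```bash
python3 st.py .537 -.0435 .205 9.5
```

```text
t 14.88 p [0.5353 0.0268 0.2054] F [ 0.6 -0.4 -0.9] w 0.585 xaxis [-0.001 -0.    -1.   ] yaw_y 9.65
units [ 0.02 -0.41  2.78]
turn [ 0.03 -0.    0.02]
```

Emit:
{"fn": "drive_tool", "kwargs": {"series": [{"x":0,"y":-0.2,"z":1.2,"ax":0,"ay":0,"az":0},{"x":0,"y":-0.4,"z":2.3,"ax":0,"ay":0,"az":0},{"x":0,"y":-0.4,"z":2.6,"ax":0,"ay":0,"az":0},{"x":0,"y":-0.4,"z":2.6,"ax":0,"ay":0,"az":0}]}}

```text
time: 15.22
tool_pos: [0.5371, -0.0388, 0.2055]
tool_rot: [0.539, 0.457, 0.54, -0.457]
contact_force: [0.3, 0.0, -1.9]
gripper_width: 0.584
```

```bash
python3 st.py .537 -.0435 .205 9.5
python3 - <<'E'
from plant import cams
from h import *
f=cams.grab_frame('side');w=cams.grab_frame('wrist')
cv2.imwrite('pics/s24.png',np.hstack([cv2.resize(f['img'][200:310,340:420],(0,0),fx=4,fy=4)[:440],w['img'][30:470,180:480]]))
E
python3 st.py .537 -.0435 .205 9.5
```

```text
t 15.22 p [ 0.5371 -0.0388  0.2055] F [ 0.3  0.  -1.9] w 0.584 xaxis [-0.001  0.    -1.   ] yaw_y 9.46
units [ 0.02 -0.04  0.18]
turn [-0.01 -0.    0.01]
t 15.32 p [ 0.5372 -0.0366  0.2056] F [-0.3  0.5 -1.7] w 0.579 xaxis [-0.001  0.001 -1.   ] yaw_y 9.63
units [ 0.02 -0.05  0.27]
turn [ 0.03 -0.01  0.01]
```

View pics/s24.png

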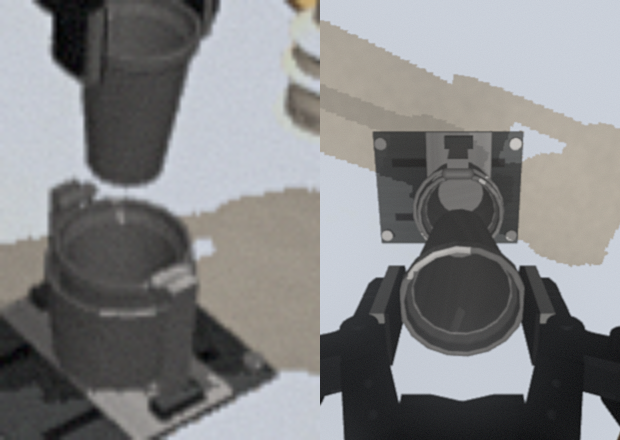

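Emit:
{"fn": "drive_tool", "kwargs": {"series": [{"x":0.1,"y":0,"z":0.25,"ax":0,"ay":0,"az":0},{"x":0.5,"y":0,"z":0.25,"ax":0,"ay":0,"az":0},{"x":0.9,"y":0,"z":0.25,"ax":0,"ay":0,"az":0},{"x":1.2,"y":0,"z":0.25,"ax":0,"ay":0,"az":0},{"x":1.2,"y":0,"z":0.25,"ax":0,"ay":0,"az":0}]}}

```text
time: 15.73
tool_pos: [0.5368, -0.0424, 0.1726]
tool_rot: [0.539, 0.455, 0.542, -0.457]
contact_force: [-0.2, -1.8, -2.0]
gripper_width: 0.583
```

```bash
python3 st.py .537 -.0435 .11 9.5
python3 - <<'E'
from plant import cams
from h import *
f=cams.grab_frame('side');w=cams.grab_frame('wrist')
cv2.imwrite('pics/s25.png',np.hstack([cv2.resize(f['img'][200:310,340:420],(0,0),fx=4,fy=4)[:440],w['img'][30:470,180:480]]))
E
```

```text
t 15.73 p [ 0.5368 -0.0424  0.1726] F [-0.2 -1.8 -2. ] w 0.583 xaxis [-0.005  0.001 -1.   ] yaw_y 9.7
units [2.51 0.01 0.05]
turn [ 0.04 -0.02  0.06]
```

View pics/s25.png

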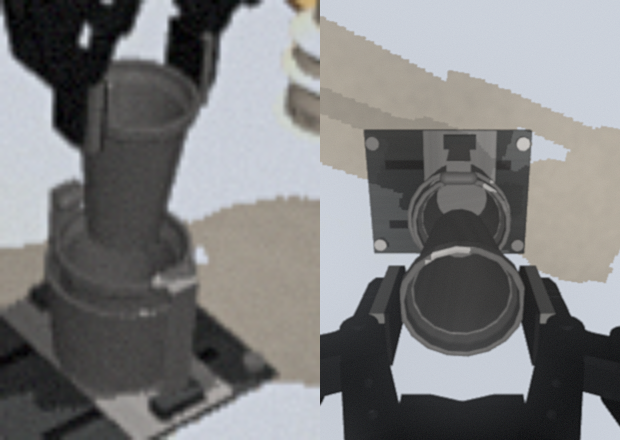

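Emit:
{"fn": "drive_tool", "kwargs": {"series": [{"x":0.3,"y":0,"z":0,"ax":0,"ay":0,"az":0},{"x":0.6,"y":0,"z":0,"ax":0,"ay":0,"az":0},{"x":0.9,"y":0,"z":0,"ax":0,"ay":0,"az":0},{"x":1.1,"y":0,"z":0,"ax":0,"ay":0,"az":0},{"x":1.1,"y":0,"z":0,"ax":0,"ay":0,"az":0}]}}

```text
time: 16.25
tool_pos: [0.5375, -0.0431, 0.1466]
tool_rot: [0.539, 0.456, 0.541, -0.457]
contact_force: [-0.6, -0.4, -1.8]
gripper_width: 0.587
```

Emit:
{"fn": "drive_tool", "kwargs": {"series": [{"x":0.2,"y":0,"z":0,"ax":0,"ay":0,"az":0},{"x":0.4,"y":0,"z":0,"ax":0,"ay":0,"az":0},{"x":0.6,"y":0,"z":0,"ax":0,"ay":0,"az":0},{"x":0.7,"y":0,"z":0,"ax":0,"ay":0,"az":0},{"x":0.7,"y":0,"z":0,"ax":0,"ay":0,"az":0}]}}

```text
time: 16.67
tool_pos: [0.538, -0.0432, 0.1301]
tool_rot: [0.54, 0.456, 0.541, -0.456]
contact_force: [-0.8, -0.2, -1.5]
gripper_width: 0.579
```

```bash
python3 st.py .537 -.0435 .11 9.5
python3 - <<'E'
from plant import cams
from h import *
f=cams.grab_frame('side');w=cams.grab_frame('wrist')
cv2.imwrite('pics/s26.png',np.hstack([cv2.resize(f['img'][200:310,340:420],(0,0),fx=4,fy=4)[:440],w['img'][30:470,180:480]]))
E
```

```text
t 16.67 p [ 0.538  -0.0432  0.1301] F [-0.8 -0.2 -1.5] w 0.579 xaxis [-0.002  0.    -1.   ] yaw_y 9.65
units [ 0.8  -0.04  0.  ]
turn [ 0.03 -0.01  0.02]
```

View pics/s26.png

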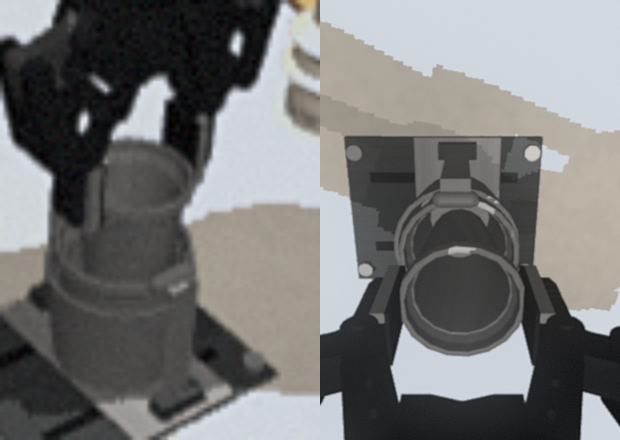

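Emit:
{"fn": "drive_tool", "kwargs": {"series": [{"x":0.15,"y":0,"z":0,"ax":0,"ay":0,"az":0},{"x":0.3,"y":0,"z":0,"ax":0,"ay":0,"az":0},{"x":0.4,"y":0,"z":0,"ax":0,"ay":0,"az":0},{"x":0.4,"y":0,"z":0,"ax":0,"ay":0,"az":0}]}}

```text
time: 17.1
tool_pos: [0.538, -0.0432, 0.1202]
tool_rot: [0.54, 0.456, 0.541, -0.456]
contact_force: [0.5, 0.2, -2.0]
gripper_width: 0.586
```

Emit:
{"fn": "drive_tool", "kwargs": {"series": [{"x":0.1,"y":0,"z":0,"ax":0,"ay":0,"az":0},{"x":0.2,"y":0,"z":0,"ax":0,"ay":0,"az":0},{"x":0.2,"y":0,"z":0,"ax":0,"ay":0,"az":0}]}}

```text
time: 17.35
tool_pos: [0.5383, -0.0432, 0.1155]
tool_rot: [0.54, 0.456, 0.541, -0.456]
contact_force: [-0.2, 0.9, -2.3]
gripper_width: 0.58
```

Emit:
{"fn": "drive_tool", "kwargs": {"series": [{"x":0.1,"y":0,"z":0,"ax":0,"ay":0,"az":0},{"x":0.1,"y":0,"z":0,"ax":0,"ay":0,"az":0}]}}

```text
time: 17.52
tool_pos: [0.5384, -0.0432, 0.1132]
tool_rot: [0.54, 0.456, 0.541, -0.456]
contact_force: [0.2, -0.6, -1.7]
gripper_width: 0.58
```

Emit:
{"fn": "drive_tool", "kwargs": {"series": [{"x":0.08,"y":0,"z":0,"ax":0,"ay":0,"az":0},{"x":0.08,"y":0,"z":0,"ax":0,"ay":0,"az":0}]}}

```text
time: 17.68
tool_pos: [0.5384, -0.0431, 0.1113]
tool_rot: [0.54, 0.456, 0.54, -0.456]
contact_force: [0.1, 1.0, -1.4]
gripper_width: 0.582
```

Emit:
{"fn": "drive_tool", "kwargs": {"series": [{"x":0.06,"y":0,"z":0,"ax":0,"ay":0,"az":0},{"x":0.06,"y":0,"z":0,"ax":0,"ay":0,"az":0}]}}

```text
time: 17.85
tool_pos: [0.5385, -0.0432, 0.1099]
tool_rot: [0.54, 0.456, 0.54, -0.456]
contact_force: [-0.5, 1.3, -1.3]
gripper_width: 0.587
```

Emit:
{"fn": "drive_tool", "kwargs": {"series": [{"x":0.06,"y":0,"z":0,"ax":0,"ay":0,"az":0},{"x":0.06,"y":0,"z":0,"ax":0,"ay":0,"az":0}]}}

```text
time: 18.02
tool_pos: [0.5387, -0.0433, 0.1088]
tool_rot: [0.54, 0.456, 0.54, -0.456]
contact_force: [-0.9, 0.9, -0.9]
gripper_width: 0.585
```

Emit:
{"fn": "drive_tool", "kwargs": {"series": [{"x":0.06,"y":0,"z":0,"ax":0,"ay":0,"az":0},{"x":0.06,"y":0,"z":0,"ax":0,"ay":0,"az":0}]}}

```text
time: 18.18
tool_pos: [0.5389, -0.0435, 0.1086]
tool_rot: [0.54, 0.456, 0.54, -0.456]
contact_force: [-4.8, 2.5, 7.1]
gripper_width: 0.587
```

Emit:
{"fn": "drive_tool", "kwargs": {"series": [{"x":0.06,"y":0,"z":0,"ax":0,"ay":0,"az":0},{"x":0.06,"y":0,"z":0,"ax":0,"ay":0,"az":0}]}}

```text
time: 18.35
tool_pos: [0.539, -0.0436, 0.1085]
tool_rot: [0.54, 0.456, 0.54, -0.456]
contact_force: [-7.4, 1.7, 13.7]
gripper_width: 0.584
```

```bash
python3 st.py .537 -.0435 .11 9.5
python3 - <<'E'
from plant import cams
from h import *
f=cams.grab_frame('side');w=cams.grab_frame('wrist')
cv2.imwrite('pics/s27.png',np.hstack([cv2.resize(f['img'][200:310,340:420],(0,0),fx=4,fy=4)[:440],w['img'][30:470,180:480]]))
E
```

```text
t 18.35 p [ 0.539  -0.0436  0.1085] F [-7.4  1.7 13.7] w 0.584 xaxis [-0.    -0.001 -1.   ] yaw_y 9.66
units [-0.06 -0.08 -0.02]
turn [0.03 0.01 0.  ]
```

View pics/s27.png

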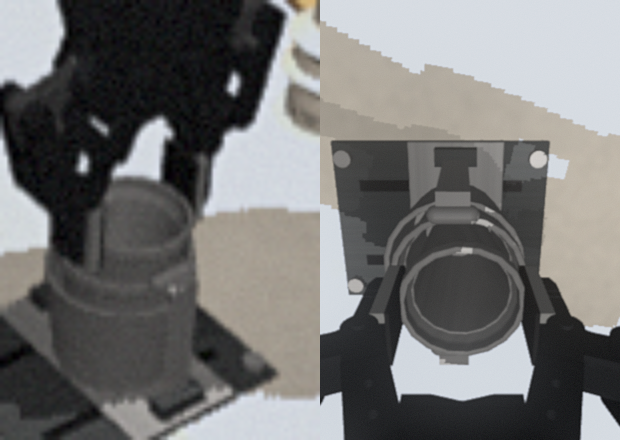

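Hard stop came at TCP z 0.1085, with 0.109 expected for home. I'll ease off, release and lift.

Emit:
{"fn": "drive_tool", "kwargs": {"series": [{"x":-0.1,"y":0,"z":0,"ax":0,"ay":0,"az":0},{"x":-0.1,"y":0,"z":0,"ax":0,"ay":0,"az":0}]}}

```text
time: 18.62
tool_pos: [0.539, -0.0436, 0.1088]
tool_rot: [0.541, 0.456, 0.54, -0.456]
contact_force: [-0.6, -0.6, -1.0]
gripper_width: 0.585
```

Emit:
{"fn": "drive_tool", "kwargs": {"series": [{"x":0,"y":0,"z":0,"ax":0,"ay":0,"az":0},{"x":0,"y":0,"z":0,"ax":0,"ay":0,"az":0},{"x":0,"y":0,"z":0,"ax":0,"ay":0,"az":0},{"x":0,"y":0,"z":0,"ax":0,"ay":0,"az":0}], "hand": 1}}

```text
time: 18.95
tool_pos: [0.5386, -0.0435, 0.1079]
tool_rot: [0.54, 0.456, 0.54, -0.456]
contact_force: [-0.8, 0.3, 0.0]
gripper_width: 0.996
```

Emit:
{"fn": "drive_tool", "kwargs": {"series": [{"x":-0.3,"y":0,"z":0,"ax":0,"ay":0,"az":0},{"x":-1.0,"y":0,"z":0,"ax":0,"ay":0,"az":0},{"x":-2.0,"y":0,"z":0,"ax":0,"ay":0,"az":0},{"x":-3.0,"y":0,"z":0,"ax":0,"ay":0,"az":0},{"x":-3.3,"y":0,"z":0,"ax":0,"ay":0,"az":0}]}}

```text
time: 19.37
tool_pos: [0.5408, -0.0438, 0.1958]
tool_rot: [0.543, 0.457, 0.538, -0.455]
contact_force: [0.9, -0.7, 0.2]
gripper_width: 1.004
```

```bash
python3 st.py
python3 - <<'E'
from plant import cams
from h import *
f=cams.grab_frame('side');w=cams.grab_frame('wrist')
cv2.imwrite('pics/s28.png',np.hstack([cv2.resize(f['img'][230:310,340:420],(0,0),fx=5,fy=5),cv2.resize(w['img'][150:350,220:420],(400,400))]))
c=np.array([.536,-.0445,0])
yw=np.radians(9.5);ex=np.array([np.cos(yw),np.sin(yw),0]);ey=np.array([-np.sin(yw),np.cos(yw),0])
for n,g,o,k in(('side',f,[340,230],5),('wrist',w,[220,150],2)):
  for nm,r,z in(('hold',.0345,.098),('wide',.031,.110),('tall',.0265,.127)):
    q=np.array([proj(g,c+[r*np.cos(a),r*np.sin(a),z]) for a in np.linspace(0,6.28,90)]);print(n,nm,((q.min(0)-o)*k).round(),((q.max(0)-o)*k).round())
  print('noses',*[((proj(g,c+s*.033*ey+[0,0,.1145])-o)*k).round() for s in(1,-1)])
E
```

```text
t 19.37 p [ 0.5408 -0.0438  0.1958] F [ 0.9 -0.7  0.2] w 1.004 xaxis [ 0.007 -0.002 -1.   ] yaw_y 9.66
side hold [ 58. 115.] [254. 243.]
side wide [69. 95.] [246. 210.]
side tall [84. 66.] [237. 163.]
noses [101.  92.] [219. 192.]
wrist hold [91. 80.] [283. 262.]
wrist wide [96. 98.] [277. 269.]
wrist tall [103. 126.] [269. 280.]
noses [186.  96.] [187. 280.]
```

View pics/s28.png

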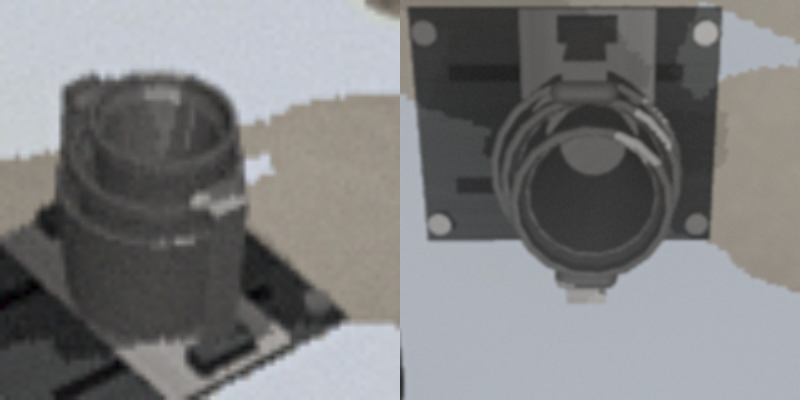

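Side view: the tall rim spans columns 87–238 and rows 72–165, against 84–237 and 66–163 expected when home. Both noses sit at their rest positions over the wide rim, and the fingers are clear. Handing in.

Emit:
{"fn": "drive_tool", "kwargs": {"series": [{"x":0,"y":0,"z":0,"ax":0,"ay":0,"az":0},{"x":0,"y":0,"z":0,"ax":0,"ay":0,"az":0},{"x":0,"y":0,"z":0,"ax":0,"ay":0,"az":0}]}}

```text
time: 19.72
tool_pos: [0.5375, -0.0431, 0.1884]
tool_rot: [0.539, 0.456, 0.541, -0.457]
contact_force: [0.5, 0.8, 0.3]
gripper_width: 0.999
```

```bash
python3 st.py; python3 -c "
from plant import workorder
print(workorder.job_done())"
```

```text
t 19.72 p [ 0.5375 -0.0431  0.1884] F [0.5 0.8 0.3] w 0.999 xaxis [-0.003  0.001 -1.   ] yaw_y 9.65
the job is handed in; nothing more can be done
None
```

The wide cup is in the holder with both clips snapped over its rim, and the tall cup stands inside it. I handed the job in at about 19.7 s; it reports no verdict.

- **Wide cup:** I lowered it until it hung on the clips, released it, then pressed both sides of its rim with the fingertips. It went down about 14 mm to a hard stop; the highest force I read was 15 N.
- **Tall cup:** I lowered it while gripped to a hard stop at TCP height 0.1085 m, where 0.109 m was expected for home. The highest force was 14 N. I then eased off and released it.
- **Last checks:** The tall cup's rim was within about 1 px of its home position in the side view, and both clip noses were at their rest positions. The arm had backed off, with contact force about zero.
- **Disagreements:** The cameras differed from each other by 2 to 6 mm, so I relied on relative positions and on feel. In the wrist view the wide cup looked 2 to 3 mm off the holder's centre and perhaps 0.03 rad tilted. Both are within the limits, but neither was measured precisely.
- **Side force:** Both presses also read about 7 N sideways at the stop.

I did not approach the insulator or the valve. I worked near the calibration box only while gripping the tall cup, with clear space between them.

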